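Nest three enamel pans on one display hook

TASK

Hang the three pans from the rack on the stand's one hook, largest first, each smaller one nested in front of the one before with its open face outward. Thread each handle's eye over the turned-up tip and slide it along the rod, slowly, pressing it gently but firmly home (about 10 N: over 5 N, never over 25 N): the large pan until it pushes into the sprung rubber buffer, each next one until its handle lies flat on the one behind; leave them hanging straight and still, snug against the buffer, and leave the other goods alone.

Things in the scene. Friction and masses are not known exactly. Their poses are not given: they have to be found in the camera images.
- large: The large pan: square, red enamel, 130 x 130, 18 deep, 4 thick, standing on edge in the rack, steel handle straight up (20 wide, 9 thick, x = -4.5 to 4.5). Origin: middle of its lower edge, at mid handle thickness. z up the handle, x towards the closed back (x = 9.5; open rim at x = -8.5), y across. A 44 gap in the top rim lets the next smaller pan nest, its handle flat on this one's. 0.15 to 0.4 kg.
- large_eye (a point): Centre of the hanging eye in the large pan's handle, 190 above the pan's origin: opening along x, 16 wide (y), reaching 13 below and 17 above this point (z); above it the sides close in at 60 degrees to a 2 wide peak, so a hung pan centres itself, this point then 10.7 below the rod's axis. Same axes as the pan.
- large_grip (a point): Middle of the large pan's dark wooden grip, 46 above the eye centre. The grip is 12 wide (y) and 9 thick (x) and reaches from 25 to 62 above the eye centre; pinch it across y from above (each smaller pan's grip is wider, so that the fingers pass the one behind; keep them centred).
- medium: The medium pan: square, yellow enamel, 106 x 106, 18 deep, 4 thick, standing on edge in the rack, steel handle straight up (20 wide, 9 thick, x = -4.5 to 4.5). Origin: middle of its lower edge, at mid handle thickness. z up the handle, x towards the closed back (x = 9.5; open rim at x = -8.5), y across. A 44 gap in the top rim lets the next smaller pan nest, its handle flat on this one's. 0.15 to 0.4 kg.
- medium_eye (a point): Centre of the hanging eye in the medium pan's handle, 178 above the pan's origin: opening along x, 16 wide (y), reaching 13 below and 17 above this point (z); above it the sides close in at 60 degrees to a 2 wide peak, so a hung pan centres itself, this point then 10.7 below the rod's axis. Same axes as the pan.
- medium_grip (a point): Middle of the medium pan's dark wooden grip, 46 above the eye centre. The grip is 20 wide (y) and 9 thick (x) and reaches from 25 to 62 above the eye centre; pinch it across y from above (each smaller pan's grip is wider, so that the fingers pass the one behind; keep them centred).
- small: The small pan: square, white enamel, 82 x 82, 18 deep, 4 thick, standing on edge in the rack, steel handle straight up (20 wide, 9 thick, x = -4.5 to 4.5). Origin: middle of its lower edge, at mid handle thickness. z up the handle, x towards the closed back (x = 9.5; open rim at x = -8.5), y across. A 44 gap in the top rim lets the next smaller pan nest, its handle flat on this one's. 0.15 to 0.4 kg.
- small_eye (a point): Centre of the hanging eye in the small pan's handle, 166 above the pan's origin: opening along x, 16 wide (y), reaching 13 below and 17 above this point (z); above it the sides close in at 60 degrees to a 2 wide peak, so a hung pan centres itself, this point then 10.7 below the rod's axis. Same axes as the pan.
- small_grip (a point): Middle of the small pan's dark wooden grip, 46 above the eye centre. The grip is 28 wide (y) and 9 thick (x) and reaches from 25 to 62 above the eye centre; pinch it across y from above (each smaller pan's grip is wider, so that the fingers pass the one behind; keep them centred).
- stand: Wooden stand: base 206 x 150 x 14, 36 square post 276 tall carrying the hook. Origin on the table under the hook, x from tip to post. Round the rod sits a black rubber buffer disc, 30 dia, on a spring (2 N per mm, 12 mm travel) before a clamped brass collar. Its free face lies anywhere from 50 to 85 behind the hook's bend, differs every time and is not measured: feel for it.
- hook: The hook: a level steel rod 8 dia at 250 above the table, running along +x from its bend back to the post. Origin on the table below it, same place and axes as the stand.
- hook_bend (a point): On the rod's axis where the tip turns up (the open end). From here the rod runs 135 along +x (level) to the post; on the other side the tip rises at 45 degrees for 10 along -x and 10 up (its top is 14 above the rod's axis). Axes: x along the rod to the post, y across, z up.
- rack: Wooden filing rack, base 204 x 150 x 12, fixed; three slots 23 wide at x = -64, 0, +64, dividers 62 tall above the table; lift a pan clear of them and bring it out sideways (along y) past the other handles. The pans stand on its base, in any order. Origin under its centre; the pans' x axis is along the rack's x.
- jam_red: Bystander: jam jar of clear glass with a white cap and pale label, 58 dia x 75 tall, origin at its underside's centre. Leave it where it is.
- jam_amber: Bystander: amber jar with brass-coloured cap, 62 dia x 85 tall, origin at its underside's centre. Leave it where it is.
- syrup: Bystander: amber syrup bottle with black cap, 52 dia x 170 tall, origin at its underside's centre. Leave it where it is.
- honey: Bystander: honey jar with yellow cap, 72 dia x 90 tall, origin at its underside's centre. Leave it where it is.
- mix: Bystander: cardboard carton, 50 x 100 x 160 tall, origin at its underside's centre. Leave it where it is.
- bowl: Bystander: blue ceramic bowl, 120 dia x 50 tall, origin at its underside's centre. Leave it where it is.
- relish: Bystander: green glass jar with green cap, 60 dia x 80 tall, origin at its underside's centre. Leave it where it is.

How it is judged:
On the way, in this order (a step that is already met when the one before it is completed fails the run):
1. the large pan hangs on the rod and is pressed back against the buffer (more than 5 N) (x of large_eye in the frame of hook_bend between 0.006 and 0.1 m and y of large_eye in the frame of hook_bend between -0.006 and 0.006 m and z of large_eye in the frame of hook_bend between -0.015 and 0.01 m and contact force between large and stand above 5 N), for 0.1 s.
2. the medium pan is on the rod, nested in the large one, and pressed back against it (more than 5 N) (x of large_eye in the frame of hook_bend between 0.006 and 0.1 m and y of large_eye in the frame of hook_bend between -0.006 and 0.006 m and z of large_eye in the frame of hook_bend between -0.015 and 0.01 m and x of medium_eye in the frame of hook_bend between 0.006 and 0.1 m and y of medium_eye in the frame of hook_bend between -0.006 and 0.006 m and z of medium_eye in the frame of hook_bend between -0.015 and 0.01 m and x of medium_eye in the frame of large_eye between -0.0135 and -0.0065 m and angle between the z axis of medium and the z axis of large, either way round below 0.1 rad and angle between the y axis of medium and the y axis of large, either way round below 0.12 rad and contact force between medium and large above 5 N), for 0.1 s.
3. the small pan is on the rod, nested in the medium one, and pressed back against it (more than 5 N) (x of medium_eye in the frame of hook_bend between 0.006 and 0.1 m and y of medium_eye in the frame of hook_bend between -0.006 and 0.006 m and z of medium_eye in the frame of hook_bend between -0.015 and 0.01 m and x of small_eye in the frame of hook_bend between 0.006 and 0.1 m and y of small_eye in the frame of hook_bend between -0.006 and 0.006 m and z of small_eye in the frame of hook_bend between -0.015 and 0.01 m and x of small_eye in the frame of medium_eye between -0.0135 and -0.0065 m and angle between the z axis of small and the z axis of medium, either way round below 0.1 rad and angle between the y axis of small and the y axis of medium, either way round below 0.12 rad and contact force between small and medium above 5 N), for 0.1 s.
At the end, for the whole second after the job is handed in: All three pans hang released and still on the rod behind its bend, upright within 0.12 rad, eyes within 6 mm sideways; the large one still touches the buffer; medium in front of large and small in front of medium, 6.5 to 13.5 mm from eye centre to eye centre, square to each other within 0.1 rad (x of large_eye in the frame of hook_bend between 0.006 and 0.1 m and y of large_eye in the frame of hook_bend between -0.006 and 0.006 m and z of large_eye in the frame of hook_bend between -0.015 and 0.01 m and angle between each of large, medium, small's own z axis and vertical below 0.12 rad and x of medium_eye in the frame of hook_bend between 0.006 and 0.1 m and y of medium_eye in the frame of hook_bend between -0.006 and 0.006 m and z of medium_eye in the frame of hook_bend between -0.015 and 0.01 m and x of small_eye in the frame of hook_bend between 0.006 and 0.1 m and y of small_eye in the frame of hook_bend between -0.006 and 0.006 m and z of small_eye in the frame of hook_bend between -0.015 and 0.01 m and x of medium_eye in the frame of large_eye between -0.0135 and -0.0065 m and angle between the z axis of medium and the z axis of large, either way round below 0.1 rad and angle between the y axis of medium and the y axis of large, either way round below 0.12 rad and x of small_eye in the frame of medium_eye between -0.0135 and -0.0065 m and angle between the z axis of small and the z axis of medium, either way round below 0.1 rad and angle between the y axis of small and the y axis of medium, either way round below 0.12 rad and contact force between large and stand above 0.1 N and linear speed of each of large, medium, small below 0.02 m/s).
It fails at once if a pan is pushed or bumped with more than 25 N against the buffer or stand (contact force between any of large, medium, small and stand above 25 N).
It fails at once if a pan is pushed or rammed with more than 40 N against the hook rod (contact force between any of large, medium, small and hook above 40 N).
It fails at once if pans are pushed or bumped together with more than 25 N (contact force between large and medium above 25 N or contact force between any of medium, large and small above 25 N).
It fails at once if a jar, bottle, carton or bowl is moved more than 30 mm (distance of any of jam_red, jam_amber, syrup, honey, mix, bowl, relish from where it was at the start of the episode above 0.03 m).
It also fails if it takes over 72 s, if anything falls off the work surface, if the arm or the gripper's body presses on something with over 40 N, if the wrist force passes 120 N, or if a joint passes its speed limit or range.

ROBOT

A 7-joint arm with a two-finger parallel gripper is mounted at the origin on the work surface. World frame = base frame: x ahead of the robot, y to its left, z up, the work surface at z = 0. Lengths are in m, angles in rad, forces in N, time in s.
With the tool pointing down it reaches from about 0.4 to 0.85 m from the base axis. Payload 4.5 kg.
Tool frame: the origin (TCP) lies midway between the tips of the shut fingers; the grasp point (between the pads) lies 19 mm behind it (arm.hold_point_z is the distance from the TCP to the grasp point, in m); z points along the fingers, y is the direction in which the jaws open and shut (so a half turn about z gives the same grasp; the last joint's range is limited). The gripper opens to 88 mm and grips with 3 to 60 N. Pads are 18 mm wide; open, the fingers measure 123 mm over their backs; the gripper's body (75 mm by 187 mm) begins 45 mm behind the grasp point.
Start: joints at [-1.295, 0.689, -0.195, 1.565, 0.157, 0.902, -0.215], TCP at [0.15, 0.607, 0.239] pointing down, gripper open.
Joint ranges: [-3.01, 3.01], [-0.46, 2.08], [-1.47, 1.51], [0.13, 2.56], [-1, 4.14], [0.04, 2.09], [-2.66, 2.66]. Speed limits (rad/s): [2.57, 2.57, 3.14, 3.14, 3.14, 3.14, 3.14].

INTERFACE

Orientations are given as a unit quaternion [x, y, z, w].
In Python, from station import arm gives the robot as it stands. The module is installed in compiled form; this text tells all that it offers.
- The arm moves only by the shell command python3 -m pendant 'ROWS' [FORCE]. ROWS is a JSON object of lists of equal length, an entry for each row: "gripper": the closure, from 0 (fully open) to 1 (shut); "delta_pos": the shift along the tool's x, y, z in mm, a list of three; "rotation": the turn, a rotation vector about the tool's x, y, z in degrees, a list of three. A call has 1 to 8 rows; each row is the pose to reach, as a shift and turn from the pose commanded when the call began, along the tool's axes at that moment; what a row does not reach only later rows make up. A row lasts 1/12 s, in which the tool goes at most 41.7 mm and 7.16 degrees, less where a joint would pass 70% of its speed; a pose out of reach is approached as far as the arm can. A call with a gripper value outside its range is refused whole. The fingers move at their own pace and stop on an object; FORCE is the grip in N (left out, the last holds). Time passes only in rows, so rows that repeat a pose let the fingers close. It gives the time, the measured TCP pose, the force and the opening at its end, in the units of the state.
- arm.observe(): the state, without advancing time (a new reading comes with each control period).
- arm.get_image(name): name is "side" or "top"; returns the picture (384x512x3 uint8, blue, green, red); there is no depth.
- arm.camera_model(name): a dict with "fx", "fy", "cx", "cy" (pixels), "k1" (the pictures are not rectified: a ray, as slopes to the right and down, at radius r is drawn at 1 + k1 r^2 times it, then the intrinsics apply), "rvec" (rotation vector, rad) and "tvec" (3), from world to camera coordinates, as OpenCV has them. Camera axes: x right, y down, z forward; pixel columns grow to the right and rows downward; lengths in m; the calibration is good to about 2 mm. A picture is of the moment at which its call begins. camera_model takes no time and is no camera call.
- arm.sign_off(): hands the job in, once; it reports no verdict.
Trained networks look in the newest picture that a camera, given by its name, has taken for a name from the list of things; names that differ only in an ending like _2 or _b are one class to them, and where a whole thing is asked for, a point or a joint stands for the part that bears it (a point fixed in the world has none). Each returns a list of dicts, best first, with "confidence" (0 to 1); they miss things now and then, are a little off and sometimes report something else, mostly with a low value. They report only what shows in the picture. A call takes as long as a camera call.
- arm.cut_out(label, camera): "mask" (384x512 bool, what is visible of it) and "extent" ([left, top, right, bottom] in pixels, round what is visible of it).
The state is a dict: "time_s": time; "joint_pos": joint angles; "joint_vel": joint speeds; "tau": joint torques, N m; "tool_pos": TCP position; "tcp_rot": TCP orientation; "force": force on the tool from outside, world axes, zero at the start; "moment": the same for the moment, N m; "gripper_width": finger opening in m.
Only numpy, scipy, OpenCV 4.12 (cv2) and the standard library are available. Lean on these libraries where they do the work, as an engineer would, in place of code of your own. Each camera call takes 0.05 s, during which the arm holds its last target. There are 200 camera calls.

## Working session

There is one attempt and no reset: what is moved stays moved. The work goes in short steps, Python scripts to look and compute and a shell command to move; the robot and the scene stay as the last step left them, time stands still between calls to the robot, and variables do not carry over. Pictures are saved under pics/ and viewed, about 8 in all and at most 12, crops included, and the job is handed in when it is done.

```bash
mkdir -p pics; python3 - <<'E'
from station import arm
import cv2,numpy as np
for c in("side","top"):
    cv2.imwrite(f"pics/{c}0.png",arm.get_image(c)); m=arm.camera_model(c);print(c,m)
    R=cv2.Rodrigues(np.array(m['rvec'],float))[0];print("pos",-R.T@np.array(m['tvec']).ravel(),"axes",R)
    for n in("large","medium","small","hook","stand","rack","large_grip","medium_grip","small_grip"):
        print(n,[(round(d['confidence'],2),list(d['extent'])) for d in arm.cut_out(n,c)[:2]])
print(arm.observe())
E
```

```text
side {'fx': 374.8141756248629, 'fy': 374.8141756248629, 'cx': 247.61235685349328, 'cy': 182.02132338046633, 'k1': -0.09854386758343502, 'rvec': array([ 2.13553747, -0.67835569,  0.34821892]), 'tvec': array([-0.50123928,  0.34991972,  1.06422574])}
pos [ 0.03198968 -0.80609019  0.92490882] axes [[ 0.81435892 -0.58030629  0.00801052]
 [-0.3447681  -0.49483303 -0.79766862]
 [ 0.46685599  0.64682678 -0.60304278]]
large [(0.86, [268.6, 192.5, 302.3, 265.5]), (0.65, [257.2, 200.3, 279.3, 260.6])]
medium [(0.56, [256.0, 201.5, 278.4, 263.7])]
small [(0.76, [240.0, 211.3, 263.4, 269.6])]
hook [(0.64, [183.9, 133.6, 216.4, 148.5])]
stand [(0.61, [175.4, 124.2, 238.3, 213.1])]
rack [(0.58, [230.4, 233.6, 305.2, 291.0])]
large_grip [(0.62, [238.2, 207.6, 259.5, 267.4]), (0.27, [255.5, 319.3, 300.9, 364.3])]
medium_grip [(0.95, [257.2, 201.0, 281.4, 264.4])]
small_grip [(0.72, [239.6, 210.8, 263.0, 269.9])]
top {'fx': 385.4034751767862, 'fy': 385.4034751767862, 'cx': 260.015772206424, 'cy': 188.24428867924345, 'k1': 0.01305659003619089, 'rvec': array([ 2.09716369, -2.14126757,  0.17127861]), 'tv
[... 759 characters left out ...]
.0, 'joint_pos': array([-1.29518262,  0.68908405, -0.19462466,  1.56528869,  0.15732198,
        0.9024872 , -0.21509793]), 'joint_vel': array([2.20002483e-03, 8.84159842e-04, 1.50812089e-04, 7.18722324e-06,
       1.89260159e-04, 1.53428674e-04, 8.87546052e-04]), 'tau': array([-2.56898484e-04, -5.27508867e+01, -1.26693305e+00, -1.53747118e+01,
       -5.17926668e-02, -6.73109225e-04,  4.02853243e-05]), 'tool_pos': array([0.14963968, 0.60685868, 0.23875633]), 'tcp_rot': array([1.20584845e-01, 9.92703023e-01, 6.01280649e-05, 2.95431062e-07]), 'force': array([-0.10398861,  0.04229205,  0.10025306]), 'moment': array([-0.00251224, -0.02848572, -0.00857573]), 'gripper_width': 0.08803985930982702}
```

```bash
python3 - <<'E'
import cv2
s=cv2.imread("pics/side0.png");t=cv2.imread("pics/top0.png")
cv2.imwrite("pics/s1.png",cv2.resize(s[110:310,140:340],None,fx=3,fy=3,interpolation=2)[:600])
cv2.imwrite("pics/t1.png",cv2.resize(t[120:270,150:350],None,fx=4,fy=4,interpolation=2)[:600])
E
```

```text
(no output)
```

View pics/s1.png

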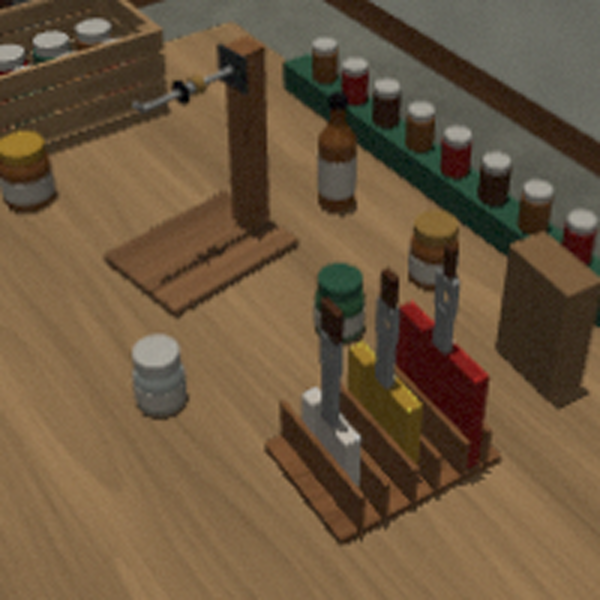

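View pics/t1.png

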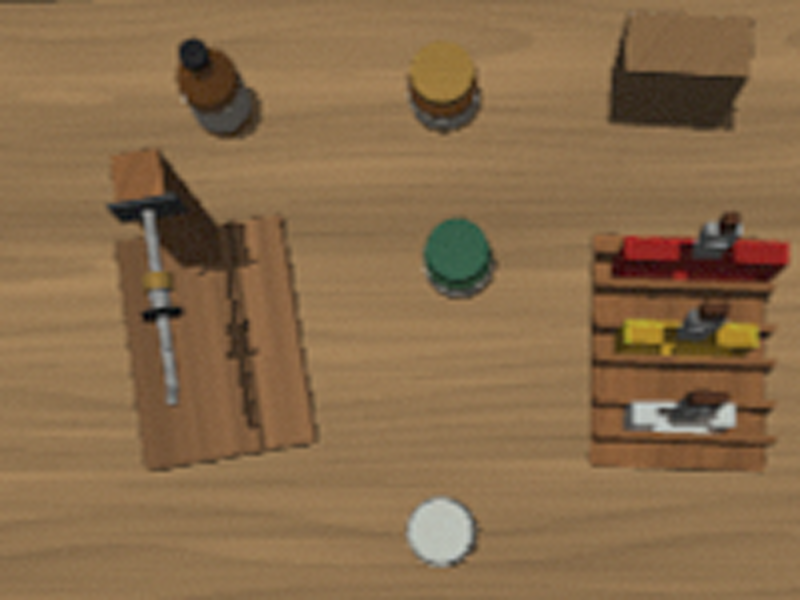

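View pics/top0.png

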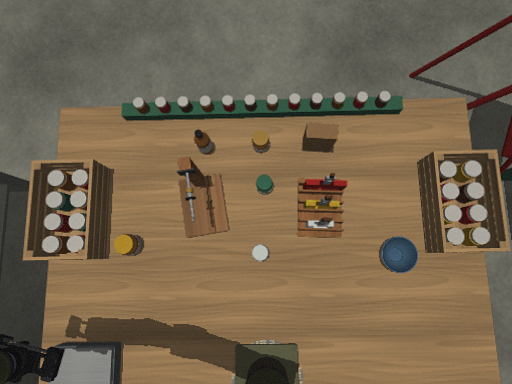

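The top picture shows the rack on the right, with the large pan farthest (grip near 332,175), then medium (328,198) and small (326,220). Open faces point toward the robot (-x). The hook runs from its tip near (193,220) to the plate near (187,172), and the small pan's tip and the hook are visible in the side view too. Zooming in to get pixel values for triangulation.

```bash
python3 - <<'E'
import cv2,numpy as np
s=cv2.imread("pics/side0.png");t=cv2.imread("pics/top0.png")
out=np.zeros((600,800,3),np.uint8)
def put(im,x0,y0,w,h,X,Y,k=8):
    c=cv2.resize(im[y0:y0+h,x0:x0+w],None,fx=k,fy=k,interpolation=cv2.INTER_CUBIC)
    for i in range(0,w,5): cv2.line(c,(i*k,0),(i*k,6 if i%10 else 14),(0,255,0),1)
    for i in range(0,h,5): cv2.line(c,(0,i*k),(6 if i%10 else 14,i*k),(0,255,0),1)
    out[Y:Y+h*k,X:X+w*k]=c
put(s,182,120,45,30,0,0); put(s,242,186,50,42,0,260)
put(t,180,165,20,60,420,0); put(t,312,168,25,60,600,0)
cv2.imwrite("pics/z1.png",out)
E
cat > h.py <<'E'
import cv2,numpy as np
from station import arm
M={c:arm.camera_model(c) for c in("side","top")}
def KD(c):
    m=M[c];return np.array([[m['fx'],0,m['cx']],[0,m['fy'],m['cy']],[0,0,1.]]),np.array([m['k1'],0,0,0.])
def proj(c,P):
    K,D=KD(c);return cv2.projectPoints(np.array(P,float).reshape(-1,3),np.array(M[c]['rvec'],float),np.array(M[c]['tvec'],float),K,D)[0].reshape(-1,2)
def ray(c,uv):
    K,D=KD(c);p=cv2.undistortPoints(np.array(uv,float).reshape(1,1,2),K,D).ravel()
    R=cv2.Rodrigues(np.array(M[c]['rvec'],float))[0];o=-R.T@np.array(M[c]['tvec'],float).ravel()
    d=R.T@np.array([*p,1]);return o,d/np.linalg.norm(d)
def tri(s,t):
    (o1,d1),(o2,d2)=ray("side",s),ray("top",t)
    a=np.linalg.lstsq(np.c_[d1,-d2],o2-o1,rcond=None)[0];p,q=o1+a[0]*d1,o2+a[1]*d2
    return (p+q)/2,np.linalg.norm(p-q)
def atz(c,uv,z):
    o,d=ray(c,uv);return o+d*(z-o[2])/d[2]
E
```

```text
(no output)
```

View pics/z1.png

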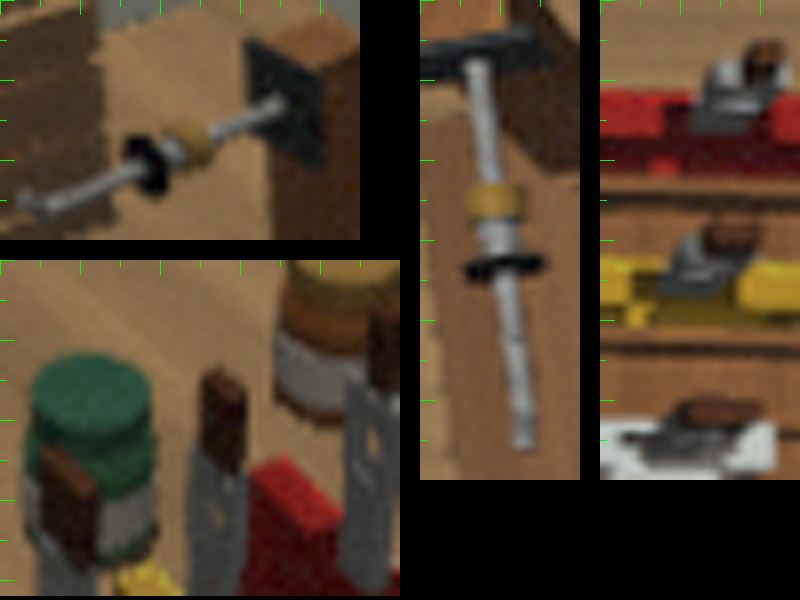

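```bash
cat > m.py <<'E'
from h import *
from scipy.optimize import least_squares
for n,s,t,z in(("large",(289.8,192.0),(332.3,173.8),.264),("medium",(269.6,199.8),(328.4,196.9),.252),("small",(250.2,211.2),(327,218.7),.240)):
    p,e=tri(s,t);print(n,p.round(4),round(e,4),"atz top",atz("top",t,z).round(4),"side",atz("side",s,z).round(4))
pts=[(-.012,0,.012),(0,0,0),(.131,0,0)]
obs={"side":[(184.3,143.9),(187.2,145.8),(216.6,132.4)],"top":[(192.7,220.2),(192.2,215.2),(186.4,172.7)]}
def W(q):
    c,s=np.cos(q[3]),np.sin(q[3]);return np.array(pts)@np.array([[c,s,0],[-s,c,0],[0,0,1]])+q[:3]
f=lambda q:np.concatenate([(proj(c,W(q))-np.array(obs[c])).ravel() for c in obs])
r=least_squares(f,[.45,.2,.25,0]);print("bend",r.x[:3].round(4),"yaw deg",np.degrees(r.x[3]).round(2),f(r.x).round(1))
for c in(("top",(192.7,220.2),.262),("top",(186.4,172.7),.25)):print(atz(*c).round(4))
print("rack corners",[atz("top",(150+x/4,120+y/4),.0).round(3) for x,y in((590,235),(590,468),(768,470))])
E
python3 m.py
```

```text
large [ 0.6161 -0.2021  0.2622] 0.0001 atz top [ 0.6157 -0.2018  0.264 ] side [ 0.6145 -0.2037  0.264 ]
medium [ 0.5516 -0.1894  0.2552] 0.0029 atz top [ 0.5509 -0.1892  0.252 ] side [ 0.5556 -0.1869  0.252 ]
small [ 0.49   -0.1841  0.2405] 0.0011 atz top [ 0.4895 -0.1839  0.24  ] side [ 0.4909 -0.1838  0.24  ]
bend [0.5036 0.2009 0.2521] yaw deg 8.84 [ 0.   0.1  0.3 -0.1  0.   0.1 -0.3 -0.3  0.4  1.  -0.2 -0.5]
[0.4911 0.1985 0.262 ]
[0.632  0.2211 0.25  ]
rack corners [array([ 0.658, -0.124,  0.   ]), array([ 0.451, -0.116,  0.   ]), array([ 0.447, -0.27 ,  0.   ])]
```

```bash
cat > to.py <<'E'
import sys,numpy as np
from station import arm
from scipy.spatial.transform import Rotation as Ro
o=arm.observe();R=Ro.from_quat(o['tcp_rot']);p=np.array(o['tool_pos'])
def goal(yaw): # yaw of pan x-axis, tool x opposite to it, z down
    return Ro.from_euler('z',yaw,degrees=True)*Ro.from_matrix([[-1,0,0],[0,1,0],[0,0,-1]])
a=list(map(float,sys.argv[1:]))
print("t",round(o['time_s'],2),"tcp",p.round(4),"yaw",round(np.degrees(np.arctan2(*(-R.as_matrix()[[1,0],0]))),2),"tilt",R.as_matrix()[:2,2].round(4),"F",np.round(o['force'],1),"M",np.round(o['moment'],2),"w",round(o['gripper_width'],4))
if a: print("delta",(R.inv().apply(np.array(a[:3])-p)*1000).round(1),"rot",np.degrees((R.inv()*goal(a[3])).as_rotvec()).round(2))
E
python3 to.py 0.6157 -0.2018 0.33 -2
```

```text
t 1.0 tcp [0.1496 0.6069 0.2388] yaw -13.85 tilt [0.     0.0001] F [-0.1  0.   0.1] M [-0.   -0.03 -0.01] w 0.088
delta [-646.1 -673.6  -91.3] rot [ 1.000e-02 -0.000e+00 -1.185e+01]
```

```bash

python3 -m pendant '{"gripper":[0.2,0.2,0.2,0.2,0.2,0.2,0.2,0.2],"delta_pos":[[0,0,-91],[-100,-104,-91],[-646,-674,-91],[-646,-674,-91],[-646,-674,-91],[-646,-674,-91],[-646,-674,-91],[-646,-674,-91]],"rotation":[[0,0,0],[0,0,-6],[0,0,-11.85],[0,0,-11.85],[0,0,-11.85],[0,0,-11.85],[0,0,-11.85],[0,0,-11.85]]}' 40
python3 to.py 0.6157 -0.2018 0.33 -2
```

```text
time_s: 1.67
tool_pos: [0.2947, 0.3544, 0.3042]
tcp_rot: [0.017, 1.0, 0.0, 0.0]
force: [-0.0, 0.5, -0.0]
gripper_width: 0.0705
t 1.67 tcp [0.2947 0.3544 0.3042] yaw -1.99 tilt [0.0005 0.0004] F [-0.   0.5 -0. ] M [ 0.05 -0.08  0.01] w 0.0705
delta [-340.2 -544.7  -25.9] rot [0.02 0.03 0.01]
```

```bash

python3 -m pendant '{"gripper":[0.2,0.2,0.2,0.2,0.2,0.2,0.2,0.2],"delta_pos":[[-340,-545,-26],[-340,-545,-26],[-340,-545,-26],[-340,-545,-26],[-340,-545,-26],[-340,-545,-26],[-340,-545,-26],[-340,-545,-26]],"rotation":[[0,0,0],[0,0,0],[0,0,0],[0,0,0],[0,0,0],[0,0,0],[0,0,0],[0,0,0]]}'
python3 to.py 0.6157 -0.2018 0.33 -2
```

```text
time_s: 2.33
tool_pos: [0.461, 0.0657, 0.3178]
tcp_rot: [0.017, 1.0, 0.0, 0.0]
force: [0.9, 1.6, -0.4]
gripper_width: 0.0707
t 2.33 tcp [0.461  0.0657 0.3178] yaw -2.0 tilt [0.0007 0.0003] F [ 0.9  1.6 -0.4] M [ 0.06 -0.07 -0.  ] w 0.0707
delta [-164.  -261.9  -12.2] rot [ 0.02  0.04 -0.  ]
```

```bash

python3 -m pendant '{"gripper":[0.4,0.4,0.4,0.4,0.4,0.4,0.4,0.4],"delta_pos":[[-164,-262,-12],[-164,-262,-12],[-164,-262,-12],[-164,-262,-12],[-164,-262,-12],[-164,-262,-12],[-164,-262,-12],[-164,-262,-12]],"rotation":[[0,0,0],[0,0,0],[0,0,0],[0,0,0],[0,0,0],[0,0,0],[0,0,0],[0,0,0]]}'
python3 -m pendant '{"gripper":[0.4,0.4,0.4,0.4],"delta_pos":[[0,0,0],[0,0,0],[0,0,0],[0,0,0]],"rotation":[[0,0,0],[0,0,0],[0,0,0],[0,0,0]]}'
python3 to.py 0.6157 -0.2018 0.2295 -2
python3 - <<'E'
from h import *
out=np.zeros((600,800,3),np.uint8)
o=np.array(arm.observe()['tool_pos'])
s=arm.get_image("side");t=arm.get_image("top")
ps=proj("side",o)[0].round().astype(int);pt=proj("top",o)[0].round().astype(int);print(ps,pt)
out[:600,:400]=cv2.resize(s[ps[1]-35:ps[1]+40,ps[0]-25:ps[0]+25],(400,600),interpolation=2)
out[:600,400:]=cv2.resize(t[pt[1]-35:pt[1]+40,pt[0]-25:pt[0]+25],(400,600),interpolation=2)
cv2.imwrite("pics/a2.png",out)
E
```

```text
time_s: 3.0
tool_pos: [0.6161, -0.2069, 0.329]
tcp_rot: [0.021, 1.0, -0.002, 0.001]
force: [0.2, 0.2, -0.6]
gripper_width: 0.0527
time_s: 3.33
tool_pos: [0.6147, -0.1977, 0.3295]
tcp_rot: [0.016, 1.0, 0.001, -0.0]
force: [-1.1, 0.0, -0.9]
gripper_width: 0.0528
t 3.33 tcp [ 0.6147 -0.1977  0.3295] yaw -1.84 tilt [-0.0003  0.0013] F [-1.1  0.  -0.9] M [0.03 0.02 0.02] w 0.0528
delta [ -1.1  -4.2 100. ] rot [ 0.07 -0.02  0.16]
[290 172] [335 169]
```

View pics/a2.png

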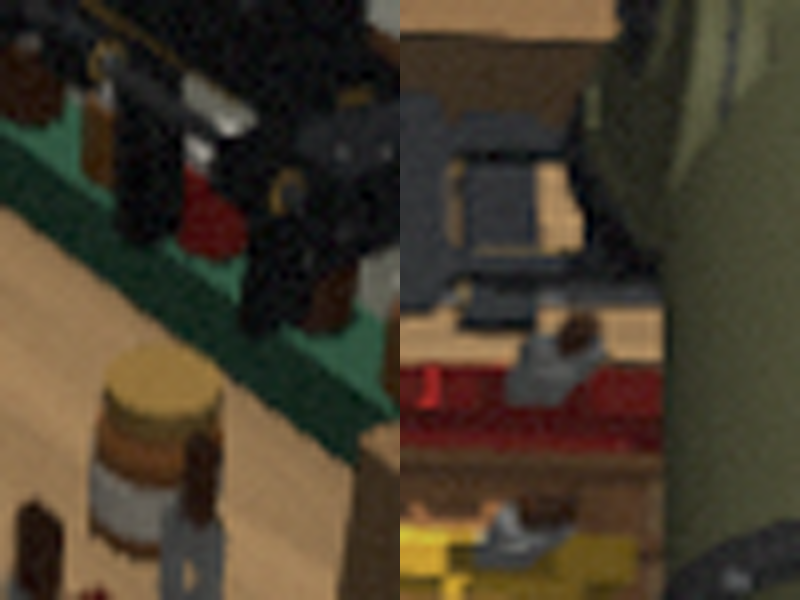

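The fingers straddle the large pan's grip: side view tips are at about (140,240)/(262,330) and the grip top is at (205,437), in line with the estimate. I'll descend and grip.

```bash
python3 to.py 0.6155 -0.2025 0.2295 -2
python3 -m pendant '{"gripper":[0.4,0.4,0.4,0.4,0.4,0.4,0.4,0.4],"delta_pos":[[-1,-4.5,20],[-1,-4.5,45],[-1,-4.5,70],[-1,-4.5,90],[-1,-4.5,100],[-1,-4.5,100],[-1,-4.5,100],[-1,-4.5,100]],"rotation":[[0,0,0],[0,0,0],[0,0,0],[0,0,0],[0,0,0],[0,0,0],[0,0,0],[0,0,0]]}'
python3 to.py 0.6155 -0.2025 0.2295 -2
```

```text
t 3.43 tcp [ 0.6149 -0.1982  0.3297] yaw -1.87 tilt [0.0001 0.0006] F [-0.3 -0.5  0.7] M [ 0.01  0.01 -0.05] w 0.0529
delta [ -0.8  -4.3 100.2] rot [0.04 0.   0.13]
time_s: 4.1
tool_pos: [0.6169, -0.2044, 0.231]
tcp_rot: [0.017, 1.0, -0.0, 0.001]
force: [-0.0, 0.4, -0.5]
gripper_width: 0.053
t 4.1 tcp [ 0.6169 -0.2044  0.231 ] yaw -1.98 tilt [ 0.0028 -0.0005] F [-0.   0.4 -0.5] M [ 0.03 -0.01  0.01] w 0.053
delta [1.5 1.8 1.4] rot [-0.02  0.16  0.02]
```

```bash

python3 -m pendant '{"gripper":[0.6,0.7,0.8,0.9,1,1,1,1],"delta_pos":[[0,0,0],[0,0,0],[0,0,0],[0,0,0],[0,0,0],[0,0,0],[0,0,0],[0,0,0]],"rotation":[[0,0,0],[0,0,0],[0,0,0],[0,0,0],[0,0,0],[0,0,0],[0,0,0],[0,0,0]]}' 60
python3 to.py 0.6155 -0.2025 0.2295 -2
```

```text
time_s: 4.77
tool_pos: [0.6159, -0.2039, 0.2293]
tcp_rot: [0.017, 1.0, 0.0, -0.0]
force: [0.2, 1.0, -0.5]
gripper_width: 0.0115
t 4.77 tcp [ 0.6159 -0.2039  0.2293] yaw -1.98 tilt [-0.0002  0.0007] F [ 0.2  1.  -0.5] M [ 0.21  0.02 -0.02] w 0.0115
delta [ 0.4  1.4 -0.2] rot [ 0.04 -0.01  0.02]
```

```bash

python3 -m pendant '{"gripper":[1,1,1,1,1,1,1,1],"delta_pos":[[0,0,-10],[0,0,-30],[0,0,-55],[0,0,-80],[0,0,-105],[0,0,-125],[0,0,-131],[0,0,-131]],"rotation":[[0,0,0],[0,0,0],[0,0,0],[0,0,0],[0,0,0],[0,0,0],[0,0,0],[0,0,0]]}'
python3 to.py 0.469 0.1955 0.36 8.84
python3 -m pendant '{"gripper":[1,1,1,1,1,1,1,1],"delta_pos":[[0,15,0],[0,45,0],[0,75,0],[0,110,0],[5,145,0],[15,180,0],[30,215,0],[50,250,0]],"rotation":[[0,0,0],[0,0,0],[0,0,0],[0,0,0],[0,0,-2],[0,0,-4],[0,0,-7],[0,0,-9]]}'
python3 to.py 0.469 0.1955 0.36 8.84
```

```text
time_s: 5.43
tool_pos: [0.6165, -0.2048, 0.362]
tcp_rot: [0.018, 1.0, -0.0, 0.002]
force: [0.1, -0.6, -4.4]
gripper_width: 0.0112
t 5.43 tcp [ 0.6165 -0.2048  0.362 ] yaw -2.02 tilt [ 0.0031 -0.0009] F [ 0.1 -0.6 -4.4] M [ 0.07 -0.    0.03] w 0.0112
delta [161.5 394.8   1.1] rot [ -0.07   0.18 -10.86]
time_s: 6.1
tool_pos: [0.5731, 0.05, 0.358]
tcp_rot: [-0.063, 0.998, 0.0, -0.002]
force: [1.1, 1.1, -3.8]
gripper_width: 0.011
t 6.1 tcp [0.5731 0.05   0.358 ] yaw 7.2 tilt [-0.0036  0.0005] F [ 1.1  1.1 -3.8] M [ 0.05 -0.14  0.01] w 0.011
delta [ 85.  157.4  -1.6] rot [ 0.05 -0.2  -1.64]
```

```bash

python3 -m pendant '{"gripper":[1,1,1,1,1,1,1,1],"delta_pos":[[25,0,-1.5],[55,15,-1.5],[80,45,-1.5],[90,80,-1.5],[90,115,-1.5],[88,145,-1.5],[86,157,-1.5],[85,157.5,-1.5]],"rotation":[[0,0,-1.6],[0,0,-1.6],[0,0,-1.6],[0,0,-1.6],[0,0,-1.6],[0,0,-1.6],[0,0,-1.6],[0,0,-1.6]]}'
python3 to.py 0.469 0.1955 0.286 8.84
```

```text
time_s: 6.77
tool_pos: [0.4686, 0.1979, 0.3605]
tcp_rot: [-0.079, 0.997, 0.001, -0.002]
force: [0.8, -0.2, -3.5]
gripper_width: 0.0115
t 6.77 tcp [0.4686 0.1979 0.3605] yaw 9.05 tilt [-0.0033  0.002 ] F [ 0.8 -0.2 -3.5] M [ 0.22 -0.05  0.02] w 0.0115
delta [-0.2 -2.6 74.5] rot [ 0.14 -0.17  0.21]
```

```bash

python3 -m pendant '{"gripper":[1,1,1,1,1,1,1,1],"delta_pos":[[0,-0.5,15],[0,-1,35],[0,-1,55],[0,-1,68],[0,-1,74],[0,-1,74],[0,-1,74],[0,-1,74]],"rotation":[[0,0,0],[0,0,0],[0,0,0],[0,0,0],[0,0,0],[0,0,0],[0,0,0],[0,0,0]]}'
python3 to.py 0.469 0.1955 0.286 8.84
cat > look.py <<'E'
import sys
from h import *
bend=np.array([.5036,.2009,.25])
out=np.zeros((600,800,3),np.uint8)
for i,c in enumerate(("side","top")):
    im=arm.get_image(c);p=proj(c,bend)[0].round().astype(int);x0,y0=p[0]-25,p[1]-37;print(c,x0,y0)
    cv2.imwrite(f"pics/{sys.argv[1]}_{c}_full.png",im)
    out[:,400*i:400*i+400]=cv2.resize(im[y0:y0+75,x0:x0+50],(400,600),interpolation=2)
cv2.imwrite(f"pics/{sys.argv[1]}.png",out)
E
python3 look.py b1
```

```text
time_s: 7.43
tool_pos: [0.4718, 0.1922, 0.2885]
tcp_rot: [-0.075, 0.997, 0.0, 0.001]
force: [1.3, -0.0, -3.9]
gripper_width: 0.0117
t 7.43 tcp [0.4718 0.1922 0.2885] yaw 8.57 tilt [0.0013 0.0006] F [ 1.3 -0.  -3.9] M [ 0.03 -0.03  0.01] w 0.0117
delta [2.2 3.7 2.5] rot [ 0.02  0.08 -0.27]
side 163 109
top 168 179
```

View pics/b1.png

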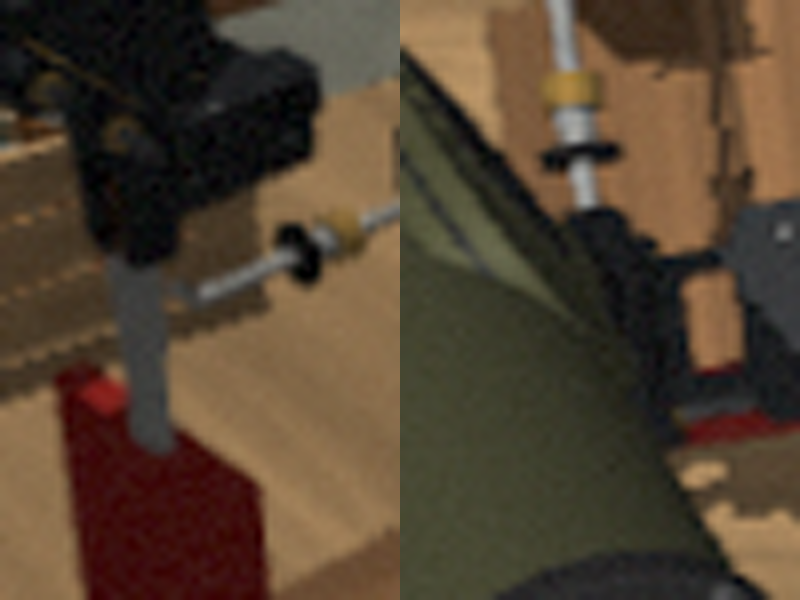

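```bash
cat > hk.py <<'E'
import sys,subprocess,numpy as np
s,e=map(float,sys.argv[1:3]);y=np.radians(8.84)
B=np.array([.5036,.2009,.2505])
from station import arm
d=np.array(arm.observe()['tool_pos'])-B
print("now s %.1f side %.1f eye %.1f"%tuple(1000*np.array([d@[np.cos(y),np.sin(y),0],d@[-np.sin(y),np.cos(y),0],d[2]-.027])))
f=np.array(arm.observe()['force']);print("F along %.1f side %.1f up %.1f"%(f@[np.cos(y),np.sin(y),0],f@[-np.sin(y),np.cos(y),0],f[2]))
g=B+np.array([s*np.cos(y),s*np.sin(y),e+27])/[1000,1000,1000]
subprocess.run(["python3","to.py",*map(str,g),"8.84"])
E
python3 -m pendant '{"gripper":[1,1,1],"delta_pos":[[0,0,0],[0,0,0],[0,0,0]],"rotation":[[0,0,0],[0,0,0],[0,0,0]]}'
python3 hk.py -18 9
```

```text
time_s: 7.78
tool_pos: [0.4714, 0.1922, 0.2882]
tcp_rot: [-0.075, 0.997, 0.0, 0.0]
force: [-0.1, 0.0, -3.5]
gripper_width: 0.0111
t 7.78 tcp [0.4714 0.1922 0.2882] yaw 8.59 tilt [0.0006 0.0003] F [-0.1  0.  -3.5] M [ 0.12 -0.01  0.01] w 0.0111
delta [-15.2   3.7   1.7] rot [ 0.01  0.04 -0.25]
now s -33.2 side -3.7 eye 10.7
F along -0.1 side 0.0 up -3.5
```

```bash

python3 -m pendant '{"gripper":[1,1,1,1,1,1,1,1],"delta_pos":[[0,3.7,1.7],[-4,3.7,1.7],[-8,3.7,1.7],[-12,3.7,1.7],[-15,3.7,1.7],[-19,3.7,1.7],[-21,3.7,1.7],[-21,3.7,1.7]],"rotation":[[0,0,-0.25],[0,0,-0.25],[0,0,-0.25],[0,0,-0.25],[0,0,-0.25],[0,0,-0.25],[0,0,-0.25],[0,0,-0.25]]}'
python3 hk.py -10 9
```

```text
time_s: 8.45
tool_pos: [0.4921, 0.1989, 0.2861]
tcp_rot: [-0.077, 0.997, 0.0, 0.0]
force: [1.0, 0.5, -3.7]
gripper_width: 0.0113
t 8.45 tcp [0.4921 0.1989 0.2861] yaw 8.82 tilt [0.0004 0.0003] F [ 1.   0.5 -3.7] M [0.1  0.   0.03] w 0.0113
delta [-1.6  0.2 -0.4] rot [ 0.01  0.03 -0.02]
now s -11.6 side -0.2 eye 8.6
F along 1.1 side 0.4 up -3.7
```

```bash

python3 -m pendant '{"gripper":[1,1],"delta_pos":[[0,0,0],[0,0,0]],"rotation":[[0,0,0],[0,0,0]]}'
python3 hk.py 0 -1; python3 look.py b2
```

```text
time_s: 8.62
tool_pos: [0.4912, 0.1989, 0.2861]
tcp_rot: [-0.077, 0.997, -0.0, -0.0]
force: [0.2, -0.3, -3.4]
gripper_width: 0.0106
t 8.62 tcp [0.4912 0.1989 0.2861] yaw 8.85 tilt [-0.0004 -0.0001] F [ 0.2 -0.3 -3.4] M [0.04 0.01 0.05] w 0.0106
delta [-12.6   0.1   9.6] rot [-0.   -0.02  0.01]
now s -12.6 side -0.1 eye 8.6
F along 0.2 side -0.3 up -3.4
side 163 109
top 168 179
```

View pics/b2.png

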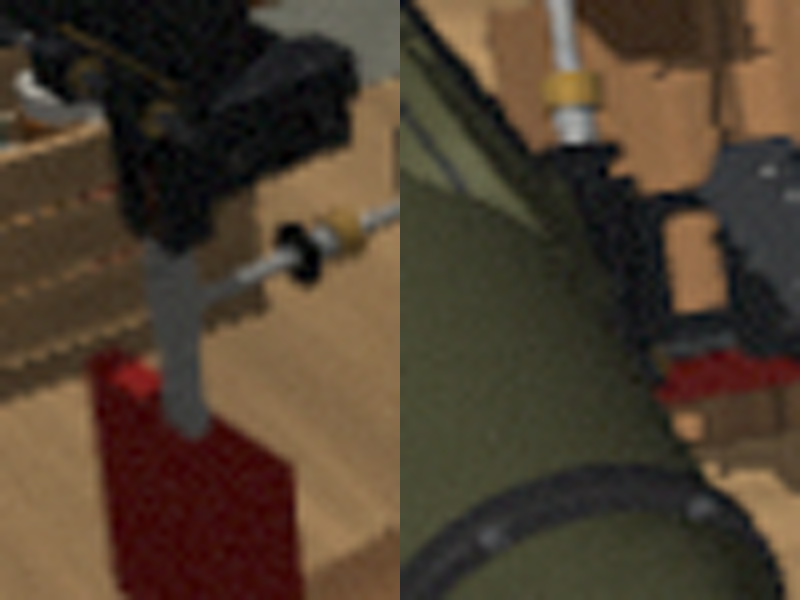

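The tip is now hidden behind the handle and there's no lateral force, so it is in the eye. I'll follow the bend down.

```bash

python3 -m pendant '{"gripper":[1,1,1,1,1,1,1,1],"delta_pos":[[-2,0,0.5],[-4,0,2],[-6,0,4],[-8,0,6],[-10,0,8],[-12,0,10],[-14,0,11.5],[-16,0,13]],"rotation":[[0,0,0],[0,0,0],[0,0,0],[0,0,0],[0,0,0],[0,0,0],[0,0,0],[0,0,0]]}'
python3 hk.py 8 -8
```

```text
time_s: 9.38
tool_pos: [0.5074, 0.2014, 0.2729]
tcp_rot: [-0.077, 0.997, 0.0, -0.0]
force: [-0.6, -0.9, -3.5]
gripper_width: 0.011
t 9.38 tcp [0.5074 0.2014 0.2729] yaw 8.85 tilt [-0.0002 -0.    ] F [-0.6 -0.9 -3.5] M [-0.03  0.    0.03] w 0.011
delta [-4.1  0.1  3.4] rot [ 0.   -0.01  0.01]
now s 3.9 side -0.1 eye -4.6
F along -0.8 side -0.8 up -3.5
```

```bash

python3 -m pendant '{"gripper":[1,1,1,1,1,1,1,1],"delta_pos":[[-2,0,2],[-5,0,3.4],[-8,0,3.4],[-11,0,3.4],[-14,0,3.4],[-17,0,3.4],[-20,0,3.4],[-23,0,3.4]],"rotation":[[0,0,0],[0,0,0],[0,0,0],[0,0,0],[0,0,0],[0,0,0],[0,0,0],[0,0,0]]}'
python3 hk.py 40 -8
python3 - <<'E'
from h import *
y=np.radians(8.84)
for s in range(40,75,5):print(s,proj("top",[.5036+s/1e3*np.cos(y),.2009+s/1e3*np.sin(y),.25])[0].round(1),proj("side",[.5036+s/1e3*np.cos(y),.2009+s/1e3*np.sin(y),.25])[0].round(1))
E
```

```text
time_s: 10.05
tool_pos: [0.5303, 0.205, 0.2698]
tcp_rot: [-0.077, 0.997, 0.0, 0.0]
force: [0.5, -0.3, -2.8]
gripper_width: 0.0109
t 10.05 tcp [0.5303 0.205  0.2698] yaw 8.84 tilt [0.0001 0.0001] F [ 0.5 -0.3 -2.8] M [-0.    0.03  0.03] w 0.0109
delta [-13.    0.1   0.3] rot [0.01 0.01 0.  ]
now s 27.0 side -0.1 eye -7.7
F along 0.5 side -0.4 up -2.8
40 [190.8 202.7] [196.7 142. ]
45 [190.5 201. ] [197.9 141.5]
50 [190.3 199.3] [199. 141.]
55 [190.  197.6] [200.1 140.5]
60 [189.8 195.9] [201.2 140. ]
65 [189.6 194.2] [202.4 139.5]
70 [189.3 192.6] [203.5 139. ]
```

```bash

python3 -m pendant '{"gripper":[1,1,1,1,1,1,1,1],"delta_pos":[[-2,0,0.3],[-4,0,0.3],[-6,0,0.3],[-8,0,0.3],[-10,0,0.3],[-12,0,0.3],[-14,0,0.3],[-15,0,0.3]],"rotation":[[0,0,0],[0,0,0],[0,0,0],[0,0,0],[0,0,0],[0,0,0],[0,0,0],[0,0,0]]}'
python3 hk.py 50 -8
python3 -m pendant '{"gripper":[1,1,1,1,1,1],"delta_pos":[[-1,0,0],[-2,0,0],[-3,0,0],[-4,0,0],[-5,0,0],[-5,0,0]],"rotation":[[0,0,0],[0,0,0],[0,0,0],[0,0,0],[0,0,0],[0,0,0]]}'
python3 hk.py 50 -8
```

```text
time_s: 10.72
tool_pos: [0.5451, 0.2073, 0.2695]
tcp_rot: [-0.077, 0.997, 0.0, 0.0]
force: [-0.3, 0.2, -4.4]
gripper_width: 0.0112
t 10.72 tcp [0.5451 0.2073 0.2695] yaw 8.84 tilt [0.0003 0.0002] F [-0.3  0.2 -4.4] M [ 0.05 -0.06 -0.  ] w 0.0112
delta [-8.   0.1 -0. ] rot [0.01 0.02 0.  ]
now s 42.0 side -0.1 eye -8.0
F along -0.3 side 0.2 up -4.4
time_s: 11.22
tool_pos: [0.55, 0.208, 0.2695]
tcp_rot: [-0.077, 0.997, 0.0, 0.0]
force: [-0.1, -0.3, -3.0]
gripper_width: 0.0111
t 11.22 tcp [0.55   0.208  0.2695] yaw 8.84 tilt [0.0002 0.0001] F [-0.1 -0.3 -3. ] M [ 0.02 -0.03  0.01] w 0.0111
delta [-3.1  0.1 -0. ] rot [0.   0.01 0.  ]
now s 46.9 side -0.1 eye -8.0
F along -0.1 side -0.2 up -3.0
```

```bash

for k in 1 2 3; do python3 -m pendant '{"gripper":[1,1,1],"delta_pos":[[-0.7,0,0],[-1.5,0,0],[-1.5,0,0]],"rotation":[[0,0,0],[0,0,0],[0,0,0]]}' >/dev/null
python3 hk.py 50 -8 | grep -E "now|along|M"; done
```

```text
t 11.47 tcp [0.5509 0.2082 0.2694] yaw 8.85 tilt [-0.0008 -0.0002] F [-1.8 -0.8 -2.9] M [-0.05  0.31 -0.02] w 0.0111
now s 47.9 side -0.1 eye -8.1
F along -1.9 side -0.5 up -2.9
t 11.72 tcp [0.552  0.2083 0.2693] yaw 8.86 tilt [-0.0016 -0.0005] F [-3.2 -0.8 -1.7] M [-0.1   0.71  0.01] w 0.0112
now s 49.0 side -0.1 eye -8.2
F along -3.3 side -0.3 up -1.7
t 11.97 tcp [0.5532 0.2086 0.2693] yaw 8.86 tilt [-0.0022 -0.0006] F [-5.7 -1.8 -0.4] M [-0.22  1.18 -0.  ] w 0.0111
now s 50.2 side -0.1 eye -8.2
F along -5.9 side -0.9 up -0.4
```

```bash

for k in 1 2; do python3 -m pendant '{"gripper":[1,1,1],"delta_pos":[[-0.7,0,0],[-1.4,0,0],[-1.4,0,0]],"rotation":[[0,0,0],[0,0,0],[0,0,0]]}' >/dev/null
python3 hk.py 50 -8 | grep -E "now|along|M"; done
```

```text
t 12.22 tcp [0.554  0.2086 0.2693] yaw 8.86 tilt [-0.0035 -0.0011] F [-6.8 -1.1  0.2] M [-0.27  1.55  0.03] w 0.0113
now s 51.0 side -0.1 eye -8.2
F along -6.9 side -0.1 up 0.2
t 12.47 tcp [0.5548 0.2088 0.2692] yaw 8.88 tilt [-0.0047 -0.0015] F [-8.2 -1.6  0.7] M [-0.34  1.82  0.09] w 0.011
now s 51.8 side -0.1 eye -8.3
F along -8.3 side -0.3 up 0.7
```

```bash

python3 -m pendant '{"gripper":[1,1,1,1],"delta_pos":[[-0.8,0,0],[-1.6,0,0],[-1.6,0,0],[-1.6,0,0]],"rotation":[[0,0,0],[0,0,0],[0,0,0],[0,0,0]]}' >/dev/null
python3 hk.py 50 -8 | grep -E "now|along|M"; python3 look.py b3
python3 - <<'E'
import cv2
im=cv2.imread('pics/b3_side_full.png');cv2.imwrite('pics/b3c.png',cv2.resize(im[110:190,160:260],None,fx=7,fy=7,interpolation=2))
E
```

```text
t 12.8 tcp [0.5556 0.209  0.2692] yaw 8.89 tilt [-0.0061 -0.002 ] F [-9.4 -1.9  2.3] M [-0.44  2.16  0.05] w 0.0112
now s 52.6 side -0.0 eye -8.3
F along -9.6 side -0.4 up 2.3
side 163 109
top 168 179
```

View pics/b3c.png

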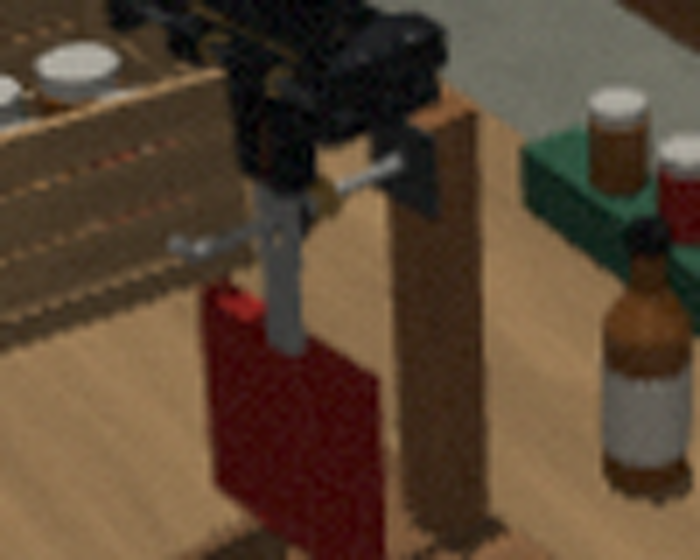

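```bash

python3 -m pendant '{"gripper":[1,1,1,1,1,1,1,1],"delta_pos":[[1,0,0],[2,0,0],[3,0,0],[4,0,0],[5,0,0],[6,0,0],[7,0,0],[7,0,0]],"rotation":[[0,0,0],[0,0,0],[0,0,0],[0,0,0],[0,0,0],[0,0,0],[0,0,0],[0,0,0]]}' >/dev/null
python3 hk.py 47 -10.7 | grep -E "now|along|M"
```

```text
t 13.57 tcp [0.5517 0.2083 0.2693] yaw 8.85 tilt [0.0002 0.0002] F [-2.6  0.4 -4.7] M [-0.04  0.6   0.1 ] w 0.0112
now s 48.7 side -0.1 eye -8.2
F along -2.5 side 0.7 up -4.7
```

```bash

for k in 1 2 ; do python3 -m pendant '{"gripper":[1,1,1],"delta_pos":[[0,0,0.7],[0,0,1.3],[0,0,1.3]],"rotation":[[0,0,0],[0,0,0],[0,0,0]]}' >/dev/null
python3 hk.py 50 -8 | grep -E "now|along|M"; done
```

```text
t 13.82 tcp [0.5518 0.2084 0.2682] yaw 8.85 tilt [0.0003 0.0003] F [-2.4 -0.7 -2. ] M [0.01 0.66 0.03] w 0.0113
now s 48.8 side 0.0 eye -9.3
F along -2.5 side -0.3 up -2.0
t 14.07 tcp [0.5519 0.2083 0.2671] yaw 8.84 tilt [0.0006 0.0001] F [-3.1 -0.4 -0.8] M [-0.12  0.64  0.03] w 0.0113
now s 48.9 side -0.1 eye -10.4
F along -3.1 side 0.0 up -0.8
```

```bash

python3 -m pendant '{"gripper":[1,1,0.8,0.7,0.55,0.55],"delta_pos":[[0,0,0],[0,0,0],[0,0,0],[0,0,0],[0,0,0],[0,0,0]],"rotation":[[0,0,0],[0,0,0],[0,0,0],[0,0,0],[0,0,0],[0,0,0]]}' 8
python3 to.py
python3 -m pendant '{"gripper":[0.55,0.55,0.55,0.55,0.55,0.55,0.55,0.55],"delta_pos":[[0,0,-8],[0,0,-20],[0,0,-35],[0,0,-50],[0,0,-65],[0,0,-80],[0,0,-93],[0,0,-93]],"rotation":[[0,0,0],[0,0,0],[0,0,0],[0,0,0],[0,0,0],[0,0,0],[0,0,0],[0,0,0]]}'
python3 to.py 0.5512 -0.1889 0.36 -2
```

```text
time_s: 14.57
tool_pos: [0.5524, 0.2086, 0.2673]
tcp_rot: [-0.077, 0.997, 0.0, 0.001]
force: [0.0, -0.8, -0.0]
gripper_width: 0.0354
t 14.57 tcp [0.5524 0.2086 0.2673] yaw 8.83 tilt [0.0018 0.0009] F [ 0.  -0.8 -0. ] M [ 0.02  0.01 -0.03] w 0.0354
time_s: 15.23
tool_pos: [0.5531, 0.2092, 0.3633]
tcp_rot: [-0.077, 0.997, 0.001, 0.003]
force: [0.9, -0.5, -0.0]
gripper_width: 0.0393
t 15.23 tcp [0.5531 0.2092 0.3633] yaw 8.84 tilt [0.006 0.003] F [ 0.9 -0.5 -0. ] M [ 0.04  0.   -0.04] w 0.0393
delta [  63.1 -393.1    2.1] rot [ 0.15  0.35 10.84]
```

```bash

python3 -m pendant '{"gripper":[0.45,0.45,0.45,0.45,0.45,0.45,0.45,0.45],"delta_pos":[[10,-30,2],[20,-65,2],[32,-105,2],[40,-145,2],[46,-185,2],[52,-225,2],[56,-265,2],[58,-300,2]],"rotation":[[0,0,0],[0,0,2],[0,0,5],[0,0,8],[0,0,10.84],[0,0,10.84],[0,0,10.84],[0,0,10.84]]}'
python3 to.py 0.5512 -0.1889 0.33 -2
python3 -m pendant '{"gripper":[0.45],"delta_pos":[[0,0,0]],"rotation":[[0,0,0]]}' >/dev/null
python3 to.py 0.5512 -0.1889 0.33 -2
```

```text
time_s: 15.9
tool_pos: [0.5397, -0.1002, 0.3577]
tcp_rot: [0.018, 1.0, -0.001, -0.0]
force: [0.6, 0.1, -1.0]
gripper_width: 0.0484
t 15.9 tcp [ 0.5397 -0.1002  0.3577] yaw -2.09 tilt [-0.0005 -0.001 ] F [ 0.6  0.1 -1. ] M [ 0.02 -0.06  0.01] w 0.0484
delta [-14.8 -88.2  27.7] rot [-0.06 -0.02 -0.09]
t 15.98 tcp [ 0.5398 -0.1071  0.3572] yaw -2.74 tilt [-0.0008 -0.0062] F [-0.4 -0.7 -0. ] M [ 0.01 -0.02  0.01] w 0.0484
delta [-15.4 -81.   27.7] rot [-0.36 -0.03 -0.74]
```

```bash

python3 -m pendant '{"gripper":[0.45,0.45,0.45,0.45,0.45,0.45,0.45,0.45],"delta_pos":[[-5,-25,10],[-10,-50,20],[-15,-75,28],[-15,-84,28],[-15,-84,28],[-15,-84,28],[-15,-84,28],[-15,-84,28]],"rotation":[[0,0,0],[0,0,0],[0,0,0],[0,0,0],[0,0,0],[0,0,0],[0,0,0],[0,0,0]]}'
python3 to.py 0.5512 -0.1889 0.2175 -2
python3 - <<'E'
from h import *
for c,n in(("top","medium_grip"),("side","medium_grip")):
    arm.get_image(c)
s=arm.get_image("side");t=arm.get_image("top")
out=np.zeros((600,800,3),np.uint8)
out[:,:400]=cv2.resize(s[150:225,240:290],(400,600),interpolation=2)
out[:,400:]=cv2.resize(t[165:240,305:355],(400,600),interpolation=2)
cv2.imwrite("pics/c1.png",out)
E
```

```text
time_s: 16.65
tool_pos: [0.553, -0.1793, 0.3305]
tcp_rot: [0.016, 1.0, 0.001, 0.001]
force: [-1.2, -0.4, -1.0]
gripper_width: 0.0484
t 16.65 tcp [ 0.553  -0.1793  0.3305] yaw -1.82 tilt [0.0011 0.001 ] F [-1.2 -0.4 -1. ] M [ 0.03 -0.01 -0.03] w 0.0484
delta [  1.6  -9.8 113. ] rot [0.06 0.06 0.18]
```

View pics/c1.png

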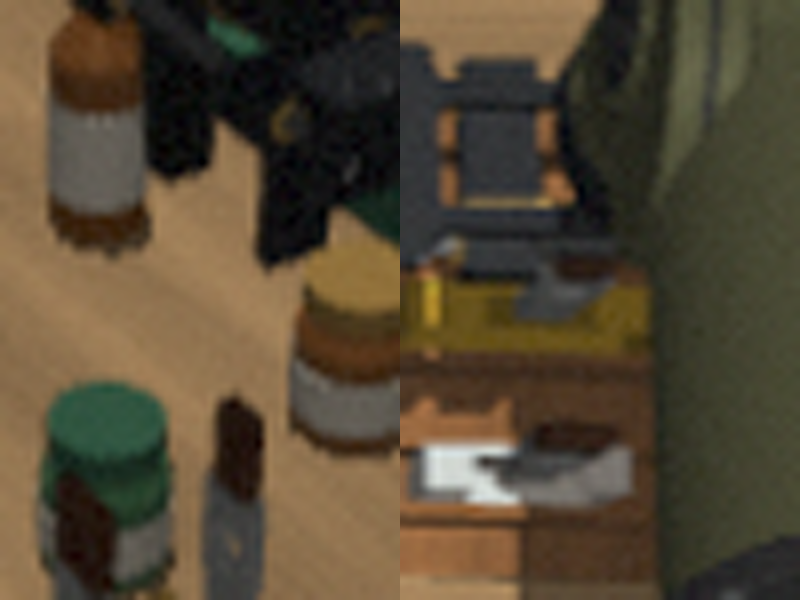

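```bash

python3 to.py 0.5512 -0.1889 0.2175 -2
python3 -m pendant '{"gripper":[0.45,0.45,0.45,0.45,0.45,0.45,0.45,0.45],"delta_pos":[[1,-5,20],[1,-9,45],[1,-9,70],[1,-9,90],[1,-9,105],[1,-9,112.5],[1,-9,112.5],[1,-9,112.5]],"rotation":[[0,0,0.15],[0,0,0.15],[0,0,0.15],[0,0,0.15],[0,0,0.15],[0,0,0.15],[0,0,0.15],[0,0,0.15]]}'
python3 to.py 0.5512 -0.1889 0.2175 -2
python3 -m pendant '{"gripper":[0.45,0.45],"delta_pos":[[0,0,0],[0,0,0]],"rotation":[[0,0,0],[0,0,0]]}' 
python3 to.py 0.5512 -0.1889 0.2175 -2
```

```text
t 16.85 tcp [ 0.5527 -0.1807  0.3302] yaw -1.91 tilt [0.0005 0.0002] F [-0.  -0.8  0.3] M [ 0.02 -0.02 -0.02] w 0.0485
delta [  1.3  -8.3 112.7] rot [0.01 0.03 0.09]
time_s: 17.52
tool_pos: [0.5516, -0.1903, 0.2177]
tcp_rot: [0.019, 1.0, 0.0, 0.0]
force: [-0.2, -0.4, -0.1]
gripper_width: 0.0485
t 17.52 tcp [ 0.5516 -0.1903  0.2177] yaw -2.12 tilt [0.0004 0.    ] F [-0.2 -0.4 -0.1] M [-0.    0.02 -0.04] w 0.0485
delta [0.4 1.4 0.2] rot [ 0.    0.02 -0.12]
time_s: 17.68
tool_pos: [0.552, -0.1906, 0.2185]
tcp_rot: [0.019, 1.0, -0.0, 0.001]
force: [0.7, -0.2, 0.4]
gripper_width: 0.0484
t 17.68 tcp [ 0.552  -0.1906  0.2185] yaw -2.14 tilt [ 0.0023 -0.0005] F [ 0.7 -0.2  0.4] M [-0.01  0.01  0.04] w 0.0484
delta [0.9 1.7 1. ] rot [-0.03  0.13 -0.14]
```

```bash

python3 -m pendant '{"gripper":[0.6,0.7,0.8,0.9,1,1,1,1],"delta_pos":[[0,1.5,0.7],[0,1.5,0.7],[0,1.5,0.7],[0,1.5,0.7],[0,1.5,0.7],[0,1.5,0.7],[0,1.5,0.7],[0,1.5,0.7]],"rotation":[[0,0,0],[0,0,0],[0,0,0],[0,0,0],[0,0,0],[0,0,0],[0,0,0],[0,0,0]]}' 60
python3 to.py
python3 -m pendant '{"gripper":[1,1,1,1,1,1,1,1],"delta_pos":[[0,0,-10],[0,0,-30],[0,0,-55],[0,0,-80],[0,0,-105],[0,0,-130],[0,0,-142],[0,0,-142]],"rotation":[[0,0,0],[0,0,0],[0,0,0],[0,0,0],[0,0,0],[0,0,0],[0,0,0],[0,0,0]]}'
python3 to.py 0.469 0.1955 0.36 8.84
```

```text
time_s: 18.35
tool_pos: [0.5513, -0.1892, 0.2166]
tcp_rot: [0.019, 1.0, -0.0, -0.0]
force: [-0.9, -0.7, -0.4]
gripper_width: 0.0196
t 18.35 tcp [ 0.5513 -0.1892  0.2166] yaw -2.15 tilt [-0.     -0.0001] F [-0.9 -0.7 -0.4] M [-0.17  0.02 -0.01] w 0.0196
time_s: 19.02
tool_pos: [0.5527, -0.189, 0.3622]
tcp_rot: [0.019, 1.0, -0.001, 0.003]
force: [-1.1, -0.4, -1.8]
gripper_width: 0.0193
t 19.02 tcp [ 0.5527 -0.189   0.3622] yaw -2.13 tilt [ 0.0061 -0.0012] F [-1.1 -0.4 -1.8] M [-0.   -0.12  0.05] w 0.0193
delta [ 98.  381.1   1.2] rot [ -0.09   0.34 -10.97]
```

```bash

python3 -m pendant '{"gripper":[1,1,1,1,1,1,1,1],"delta_pos":[[0,15,0],[0,45,0],[0,80,0],[5,115,0],[15,150,0],[35,180,0],[58,210,0],[80,240,0]],"rotation":[[0,0,0],[0,0,0],[0,0,0],[0,0,0],[0,0,-3],[0,0,-6],[0,0,-9],[0,0,-11]]}'
python3 to.py 0.469 0.1955 0.33 8.84
```

```text
time_s: 19.68
tool_pos: [0.4781, 0.0552, 0.3575]
tcp_rot: [-0.079, 0.997, 0.0, -0.001]
force: [0.2, 2.1, -1.7]
gripper_width: 0.0194
t 19.68 tcp [0.4781 0.0552 0.3575] yaw 9.03 tilt [-0.0029 -0.0002] F [ 0.2  2.1 -1.7] M [ 0.1   0.04 -0.02] w 0.0194
delta [-13.1 140.   27.5] rot [ 0.01 -0.17  0.19]
```

```bash

python3 -m pendant '{"gripper":[1,1,1,1,1,1,1,1],"delta_pos":[[10,20,0],[10,55,0],[10,90,10],[5,120,20],[0,135,27],[-5,139,40],[-8,139,60],[-10,139,70]],"rotation":[[0,0,0],[0,0,0],[0,0,0],[0,0,0],[0,0,0],[0,0,0],[0,0,0],[0,0,0]]}'
python3 -m pendant '{"gripper":[1,1,1],"delta_pos":[[0,0,0],[0,0,0],[0,0,0]],"rotation":[[0,0,0],[0,0,0],[0,0,0]]}'
python3 hk.py -12 9
```

```text
time_s: 20.35
tool_pos: [0.4673, 0.1925, 0.2861]
tcp_rot: [-0.078, 0.997, -0.001, -0.002]
force: [-1.3, -0.5, -3.8]
gripper_width: 0.0189
time_s: 20.6
tool_pos: [0.4689, 0.1925, 0.2892]
tcp_rot: [-0.077, 0.997, 0.0, 0.0]
force: [-0.7, 0.4, -1.8]
gripper_width: 0.0194
t 20.6 tcp [0.4689 0.1925 0.2892] yaw 8.82 tilt [0.0004 0.0003] F [-0.7  0.4 -1.8] M [ 0.01 -0.01  0.02] w 0.0194
delta [-23.6   3.    2.7] rot [ 0.01  0.03 -0.02]
now s -35.6 side -3.0 eye 11.7
F along -0.6 side 0.5 up -1.8
```

```bash

python3 -m pendant '{"gripper":[1,1,1,1,1,1,1,1],"delta_pos":[[0,3,2.7],[-6,3,2.7],[-11,3,2.7],[-16,3,2.7],[-20,3,2.7],[-24,3,2.7],[-24,3,2.7],[-24,3,2.7]],"rotation":[[0,0,0],[0,0,0],[0,0,0],[0,0,0],[0,0,0],[0,0,0],[0,0,0],[0,0,0]]}' >/dev/null
python3 hk.py -10 9
```

```text
t 21.27 tcp [0.4922 0.1994 0.2859] yaw 8.84 tilt [-0.0003  0.0001] F [-0.2 -0.5 -2.5] M [0.01 0.07 0.07] w 0.0188
delta [-1.5 -0.2 -0.6] rot [ 0.01 -0.01  0.  ]
now s -11.5 side 0.2 eye 8.4
F along -0.2 side -0.5 up -2.5
```

```bash

python3 -m pendant '{"gripper":[1,1,1,1,1,1,1,1],"delta_pos":[[-2,0,0.5],[-4,0,2],[-6,0,4],[-8,0,6],[-10,0,8],[-12,0,10],[-14,0,12],[-17,0,14]],"rotation":[[0,0,0],[0,0,0],[0,0,0],[0,0,0],[0,0,0],[0,0,0],[0,0,0],[0,0,0]]}'>/dev/null
python3 hk.py 25 -8
```

```text
t 21.93 tcp [0.5088 0.202  0.2717] yaw 8.86 tilt [-0.0004 -0.0001] F [ 1.2 -0.2 -1.8] M [ 0.02  0.01 -0.  ] w 0.0191
delta [-19.7  -0.3   2.2] rot [ 0.   -0.02  0.02]
now s 5.3 side 0.3 eye -5.8
F along 1.1 side -0.4 up -1.8
```

```bash

python3 -m pendant '{"gripper":[1,1,1,1,1,1,1,1],"delta_pos":[[-3,0,1.5],[-6,-0.3,2.5],[-9,-0.3,2.5],[-12,-0.3,2.5],[-15,-0.3,2.5],[-18,-0.3,2.5],[-20,-0.3,2.5],[-22,-0.3,2.5]],"rotation":[[0,0,0],[0,0,0],[0,0,0],[0,0,0],[0,0,0],[0,0,0],[0,0,0],[0,0,0]]}'>/dev/null
python3 hk.py 25 -8|grep -E "now|along"
for k in 1 2; do python3 -m pendant '{"gripper":[1,1,1,1],"delta_pos":[[-1,0,0.3],[-2,0,0.5],[-3,0,0.5],[-3,0,0.5]],"rotation":[[0,0,0],[0,0,0],[0,0,0],[0,0,0]]}' >/dev/null
python3 hk.py 50 -8 | grep -E "now|along|M"; done
```

```text
now s 27.6 side -0.0 eye -8.0
F along -0.6 side 0.0 up -2.1
t 22.93 tcp [0.5337 0.2056 0.269 ] yaw 8.86 tilt [0.0001 0.0001] F [ 0.4 -0.3 -2.7] M [-0.02  0.01 -0.03] w 0.019
now s 30.5 side 0.0 eye -8.5
F along 0.4 side -0.3 up -2.7
t 23.27 tcp [0.5368 0.206  0.2685] yaw 8.85 tilt [0.0002 0.0002] F [-0.  -0.3 -2.4] M [0.02 0.08 0.07] w 0.0191
now s 33.6 side -0.0 eye -9.0
F along -0.1 side -0.3 up -2.4
```

```bash

for k in 1 2 3 4; do python3 -m pendant '{"gripper":[1,1,1],"delta_pos":[[-0.7,0,0],[-1.5,0,0],[-1.5,0,0]],"rotation":[[0,0,0],[0,0,0],[0,0,0]]}' >/dev/null
python3 hk.py 50 -8 | grep -E "now|along|M"; done
```

```text
t 23.52 tcp [0.5382 0.2063 0.2685] yaw 8.85 tilt [0.0002 0.0001] F [ 0.1 -0.6 -1.9] M [ 0.05 -0.01  0.02] w 0.0193
now s 35.0 side -0.0 eye -9.0
F along 0.0 side -0.6 up -1.9
t 23.77 tcp [0.5397 0.2065 0.2685] yaw 8.85 tilt [0.0002 0.0002] F [ 0.4 -0.9 -2. ] M [-0.01 -0.02 -0.02] w 0.0189
now s 36.5 side -0.0 eye -9.0
F along 0.3 side -1.0 up -2.0
t 24.02 tcp [0.5404 0.2067 0.2683] yaw 8.87 tilt [-0.0014 -0.0003] F [-1.5 -0.1 -1.1] M [-0.02  0.46  0.02] w 0.019
now s 37.2 side 0.0 eye -9.2
F along -1.5 side 0.1 up -1.1
t 24.27 tcp [0.5407 0.2067 0.2683] yaw 8.88 tilt [-0.0037 -0.0011] F [-6.3 -1.3  0.5] M [-0.2   1.27  0.04] w 0.0191
now s 37.6 side 0.1 eye -9.2
F along -6.4 side -0.3 up 0.5
```

```bash

for k in 1 2; do python3 -m pendant '{"gripper":[1,1,1],"delta_pos":[[-0.5,0,0],[-1,0,0],[-1,0,0]],"rotation":[[0,0,0],[0,0,0],[0,0,0]]}' >/dev/null
python3 hk.py 50 -8 | grep -E "now|along|M"; done
python3 look.py d1; python3 - <<'E'
import cv2
im=cv2.imread('pics/d1_side_full.png');cv2.imwrite('pics/d1c.png',cv2.resize(im[110:190,160:260],None,fx=7,fy=7,interpolation=2))
E
```

```text
t 24.52 tcp [0.5409 0.2068 0.2682] yaw 8.89 tilt [-0.0052 -0.0017] F [-6.9 -2.   3. ] M [-0.23  1.64  0.02] w 0.019
now s 37.8 side 0.1 eye -9.3
F along -7.1 side -1.0 up 3.0
t 24.77 tcp [0.5411 0.2068 0.2681] yaw 8.91 tilt [-0.0068 -0.0021] F [-8.  -0.9  3.7] M [-0.27  2.04  0.01] w 0.0196
now s 38.0 side 0.1 eye -9.4
F along -8.0 side 0.4 up 3.7
side 163 109
top 168 179
```

View pics/d1c.png

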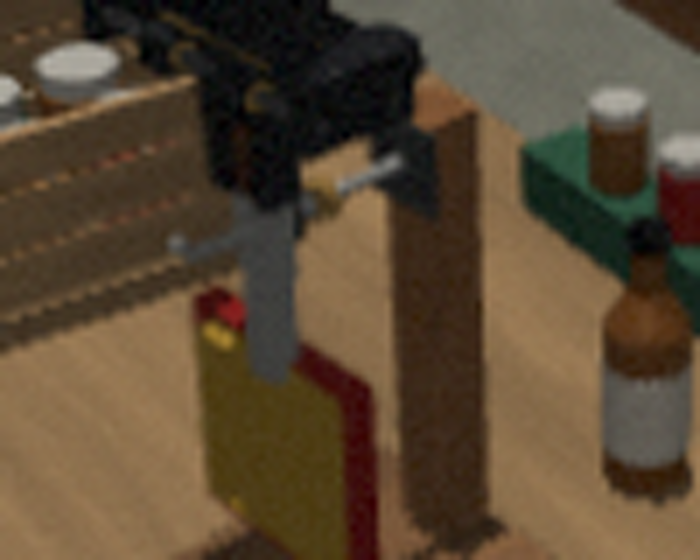

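The medium pan (yellow) is nested squarely inside the red one and on the rod. The rod is taking some vertical load, so I'll relieve that while pressing on.

```bash

python3 -m pendant '{"gripper":[1,1,1],"delta_pos":[[0,0,-0.8],[0,0,-1.6],[0,0,-1.6]],"rotation":[[0,0,0],[0,0,0],[0,0,0]]}' >/dev/null
python3 hk.py 50 -8 | grep -E "now|along|M"
for k in 1 2; do python3 -m pendant '{"gripper":[1,1,1],"delta_pos":[[-0.5,0,0],[-1,0,0],[-1,0,0]],"rotation":[[0,0,0],[0,0,0],[0,0,0]]}' >/dev/null
python3 hk.py 50 -8 | grep -E "now|along|M"; done
```

```text
t 25.12 tcp [0.5412 0.2067 0.2686] yaw 8.91 tilt [-0.0073 -0.0023] F [-6.2 -0.6 -2.7] M [-0.09  1.58 -0.01] w 0.019
now s 38.0 side -0.0 eye -8.9
F along -6.2 side 0.3 up -2.7
t 25.37 tcp [0.5416 0.2068 0.2686] yaw 8.92 tilt [-0.0086 -0.0028] F [-7.4 -0.3 -1.9] M [-0.18  1.86  0.03] w 0.019
now s 38.4 side -0.0 eye -8.9
F along -7.4 side 0.9 up -1.9
t 25.62 tcp [0.5421 0.2069 0.2686] yaw 8.93 tilt [-0.0095 -0.0031] F [-9.3 -1.6 -0.4] M [-0.23  2.06  0.02] w 0.0193
now s 39.0 side 0.0 eye -8.9
F along -9.5 side -0.1 up -0.4
```

```bash

python3 -m pendant '{"gripper":[1,1,1,1],"delta_pos":[[-0.7,0,-0.4],[-1.4,0,-0.4],[-1.4,0,-0.4],[-1.4,0,-0.4]],"rotation":[[0,0,0],[0,0,0],[0,0,0],[0,0,0]]}' >/dev/null
python3 hk.py 50 -8 | grep -E "now|along|M"
python3 -m pendant '{"gripper":[1,1,1,1,1,1,1,1],"delta_pos":[[1,0,0],[2,0,0],[3,0,0],[4,0,0],[5,0,0],[5,0,0],[5,0,0],[5,0,0]],"rotation":[[0,0,0],[0,0,0],[0,0,0],[0,0,0],[0,0,0],[0,0,0],[0,0,0],[0,0,0]]}' >/dev/null
python3 hk.py 47 -10.7 | grep -E "now|along|M"
```

```text
t 25.95 tcp [0.543  0.207  0.2687] yaw 8.93 tilt [-0.0106 -0.0035] F [-10.3  -0.2  -2.4] M [-0.2   2.19  0.01] w 0.0192
now s 39.9 side -0.0 eye -8.8
F along -10.2 side 1.4 up -2.4
t 26.62 tcp [0.5421 0.2067 0.2699] yaw 8.86 tilt [-0.0019 -0.0008] F [-4.6 -0.3 -8.6] M [-0.1   0.97  0.03] w 0.0188
now s 39.0 side -0.2 eye -7.6
F along -4.6 side 0.4 up -8.6
```

```bash

for k in 1 2 3; do python3 -m pendant '{"gripper":[1,1,1],"delta_pos":[[0.2,0,0.7],[0.5,0,1.2],[0.5,0,1.2]],"rotation":[[0,0,0],[0,0,0],[0,0,0]]}' >/dev/null
python3 hk.py 50 -8 | grep -E "now|along|M"; done
```

```text
t 26.87 tcp [0.5423 0.2068 0.2697] yaw 8.85 tilt [ 0.0002 -0.0001] F [-5.3 -0.6 -4.4] M [-0.1   1.1   0.03] w 0.0189
now s 39.2 side -0.2 eye -7.8
F along -5.3 side 0.2 up -4.4
t 27.12 tcp [0.5423 0.2068 0.2693] yaw 8.84 tilt [0.0018 0.0004] F [-6.1 -1.3 -0.2] M [-0.33  1.16  0.06] w 0.0194
now s 39.2 side -0.1 eye -8.2
F along -6.3 side -0.4 up -0.2
t 27.37 tcp [0.5422 0.207  0.2684] yaw 8.84 tilt [0.0027 0.001 ] F [-4.9 -1.1  0.4] M [-0.16  1.05  0.04] w 0.0194
now s 39.1 side 0.1 eye -9.1
F along -5.1 side -0.4 up 0.4
```

```bash

for k in 1 2 ; do python3 -m pendant '{"gripper":[1,1,1],"delta_pos":[[0.7,0,0.2],[1.3,0,0.4],[1.3,0,0.4]],"rotation":[[0,0,0],[0,0,0],[0,0,0]]}' >/dev/null
python3 hk.py 50 -8 | grep -E "now|along|M"; done
```

```text
t 27.62 tcp [0.5417 0.207  0.2675] yaw 8.83 tilt [0.0041 0.0017] F [-1.4  0.4 -1. ] M [-0.01  0.21  0.  ] w 0.019
now s 38.6 side 0.2 eye -10.0
F along -1.3 side 0.6 up -1.0
t 27.87 tcp [0.5396 0.2064 0.2663] yaw 8.84 tilt [0.0017 0.0006] F [ 0.1 -0.1 -2.5] M [-0.01 -0.06 -0.03] w 0.0193
now s 36.4 side -0.1 eye -11.2
F along 0.1 side -0.1 up -2.5
```

```bash

for k in 1 2 3; do python3 -m pendant '{"gripper":[1,1,1],"delta_pos":[[-0.6,0,-0.1],[-1.2,0,-0.2],[-1.2,0,-0.2]],"rotation":[[0,0,0],[0,0,0],[0,0,0]]}' >/dev/null
python3 hk.py 50 -8 | grep -E "now|along|M"; done
```

```text
t 28.12 tcp [0.5404 0.2066 0.2663] yaw 8.85 tilt [0.0005 0.0003] F [ 0.4  0.4 -1.7] M [-0.02 -0.02  0.02] w 0.0189
now s 37.2 side -0.0 eye -11.2
F along 0.5 side 0.3 up -1.7
t 28.37 tcp [0.541  0.2068 0.2664] yaw 8.86 tilt [-0.0005 -0.    ] F [-0.8 -0.6 -2.7] M [-0.02  0.12 -0.01] w 0.0191
now s 37.9 side 0.0 eye -11.1
F along -0.9 side -0.5 up -2.7
t 28.62 tcp [0.5414 0.2068 0.2664] yaw 8.88 tilt [-0.0022 -0.0007] F [-3.2 -0.6 -1.5] M [-0.05  0.82  0.03] w 0.0192
now s 38.2 side 0.0 eye -11.1
F along -3.3 side -0.1 up -1.5
```

```bash

python3 -m pendant '{"gripper":[1,1,0.8,0.7,0.55,0.5],"delta_pos":[[0,0,0],[0,0,0],[0,0,0],[0,0,0],[0,0,0],[0,0,0]],"rotation":[[0,0,0],[0,0,0],[0,0,0],[0,0,0],[0,0,0],[0,0,0]]}' 8
python3 to.py
python3 -m pendant '{"gripper":[0.5,0.5,0.5,0.5,0.5,0.5,0.5,0.5],"delta_pos":[[0,0,-8],[0,0,-20],[0,0,-35],[0,0,-50],[0,0,-65],[0,0,-80],[0,0,-93],[0,0,-93]],"rotation":[[0,0,0],[0,0,0],[0,0,0],[0,0,0],[0,0,0],[0,0,0],[0,0,0],[0,0,0]]}'
python3 to.py 0.49 -0.1839 0.36 -2
```

```text
time_s: 29.12
tool_pos: [0.5438, 0.2072, 0.2674]
tcp_rot: [-0.077, 0.997, 0.001, 0.002]
force: [0.6, -0.5, -0.1]
gripper_width: 0.038
t 29.12 tcp [0.5438 0.2072 0.2674] yaw 8.83 tilt [0.0031 0.0013] F [ 0.6 -0.5 -0.1] M [ 0.03 -0.03  0.  ] w 0.038
time_s: 29.78
tool_pos: [0.5441, 0.2079, 0.3633]
tcp_rot: [-0.077, 0.997, 0.001, 0.003]
force: [0.5, 0.1, 0.9]
gripper_width: 0.044
t 29.78 tcp [0.5441 0.2079 0.3633] yaw 8.84 tilt [0.0066 0.0032] F [0.5 0.1 0.9] M [ 0.07 -0.01  0.01] w 0.044
delta [ 113.7 -378.8    1.6] rot [ 0.16  0.39 10.84]
```

```bash

python3 -m pendant '{"gripper":[0.35,0.35,0.35,0.35,0.35,0.35,0.35,0.35],"delta_pos":[[10,-30,2],[25,-65,2],[40,-105,2],[60,-145,2],[75,-180,2],[90,-215,2],[100,-250,2],[105,-280,2]],"rotation":[[0,0,0],[0,0,2],[0,0,5],[0,0,8],[0,0,10.84],[0,0,10.84],[0,0,10.84],[0,0,10.84]]}' >/dev/null
python3 -m pendant '{"gripper":[0.35],"delta_pos":[[0,0,0]],"rotation":[[0,0,0]]}' >/dev/null
python3 to.py 0.49 -0.1839 0.32 -2
```

```text
t 30.53 tcp [ 0.4807 -0.0939  0.3574] yaw -2.64 tilt [-0.0005 -0.0047] F [ 0.7 -0.3 -0. ] M [-0.02  0.01 -0.  ] w 0.0575
delta [-13.5 -89.3  37.8] rot [-0.27 -0.02 -0.64]
```

```bash

python3 -m pendant '{"gripper":[0.35,0.35,0.35,0.35,0.35,0.35,0.35,0.35],"delta_pos":[[-5,-25,10],[-10,-50,20],[-13,-75,30],[-13,-92,37],[-13,-92,37],[-13,-92,37],[-13,-92,37],[-13,-92,37]],"rotation":[[0,0,0],[0,0,0],[0,0,0],[0,0,0],[0,0,0],[0,0,0],[0,0,0],[0,0,0]]}' >/dev/null
python3 to.py 0.49 -0.1839 0.2055 -2
```

```text
t 31.2 tcp [ 0.4922 -0.1765  0.3212] yaw -1.83 tilt [0.0012 0.0008] F [-0.1  0.2 -0.1] M [-0.01  0.02  0.02] w 0.0571
delta [  2.1  -7.6 115.7] rot [0.05 0.07 0.17]
```

```bash

python3 -m pendant '{"gripper":[0.35,0.35,0.35,0.35,0.35,0.35,0.35,0.35],"delta_pos":[[2,-3,20],[2,-6,45],[2,-6,70],[2,-6,90],[2,-6,107],[2,-6,115],[2,-6,115],[2,-6,115]],"rotation":[[0,0,0],[0,0,0],[0,0,0],[0,0,0],[0,0,0],[0,0,0],[0,0,0],[0,0,0]]}' >/dev/null
python3 -m pendant '{"gripper":[0.35,0.35],"delta_pos":[[0,0,0],[0,0,0]],"rotation":[[0,0,0],[0,0,0]]}' >/dev/null
python3 to.py 0.49 -0.1839 0.2055 -2
```

```text
t 32.03 tcp [ 0.4902 -0.1843  0.2068] yaw -1.97 tilt [ 0.0025 -0.0006] F [ 0.8 -0.4 -0.3] M [ 0.05  0.06 -0.01] w 0.0575
delta [0.3 0.4 1.3] rot [-0.03  0.14  0.03]
```

```bash

python3 -m pendant '{"gripper":[0.5,0.6,0.7,0.8,1,1,1,1],"delta_pos":[[0,0,1],[0,0,1],[0,0,1],[0,0,1],[0,0,1],[0,0,1],[0,0,1],[0,0,1]],"rotation":[[0,0,0],[0,0,0],[0,0,0],[0,0,0],[0,0,0],[0,0,0],[0,0,0],[0,0,0]]}' 60 >/dev/null
python3 to.py
python3 -m pendant '{"gripper":[1,1,1,1,1,1,1,1],"delta_pos":[[0,0,-10],[0,0,-30],[0,0,-55],[0,0,-80],[0,0,-105],[0,0,-130],[0,0,-153],[0,0,-153]],"rotation":[[0,0,0],[0,0,0],[0,0,0],[0,0,0],[0,0,0],[0,0,0],[0,0,0],[0,0,0]]}' >/dev/null
python3 to.py 0.469 0.1955 0.36 8.84
```

```text
t 32.7 tcp [ 0.4894 -0.1845  0.2047] yaw -1.99 tilt [ 0.0002 -0.0003] F [ 0.3 -1.5  1.2] M [-0.19  0.06  0.03] w 0.0271
t 33.37 tcp [ 0.4915 -0.1845  0.3615] yaw -1.98 tilt [ 0.0077 -0.0018] F [ 1.   0.5 -1.7] M [-0.05 -0.2  -0.03] w 0.0273
delta [ 35.6 379.    0.6] rot [ -0.13   0.44 -10.82]
```

```bash

python3 -m pendant '{"gripper":[1,1,1,1,1,1,1,1],"delta_pos":[[0,15,0],[5,45,0],[10,80,0],[20,115,0],[30,150,0],[38,180,0],[40,210,0],[40,240,0]],"rotation":[[0,0,0],[0,0,0],[0,0,0],[0,0,0],[0,0,-3],[0,0,-6],[0,0,-9],[0,0,-10.8]]}' >/dev/null
python3 to.py 0.469 0.1955 0.3 8.84
```

```text
t 34.03 tcp [0.4558 0.0583 0.3564] yaw 8.99 tilt [-0.0029 -0.0006] F [ 0.6  0.2 -2.2] M [ 0.02 -0.06 -0.07] w 0.0272
delta [-34.7 133.5  56.2] rot [-0.01 -0.17  0.15]
```

```bash

python3 -m pendant '{"gripper":[1,1,1,1,1,1,1,1],"delta_pos":[[0,20,0],[-10,55,10],[-20,90,25],[-28,115,40],[-34,130,55],[-34,135,65],[-34,135,69],[-34,135,69]],"rotation":[[0,0,0],[0,0,0],[0,0,0],[0,0,0],[0,0,0],[0,0,0],[0,0,0],[0,0,0]]}' >/dev/null
python3 -m pendant '{"gripper":[1,1,1],"delta_pos":[[0,0,0],[0,0,0],[0,0,0]],"rotation":[[0,0,0],[0,0,0],[0,0,0]]}' >/dev/null
python3 hk.py -12 9; python3 look.py e1; python3 - <<'E'
import cv2
im=cv2.imread('pics/e1_side_full.png');cv2.imwrite('pics/e1c.png',cv2.resize(im[110:190,160:260],None,fx=7,fy=7,interpolation=2))
E
```

```text
t 34.95 tcp [0.4711 0.1945 0.2894] yaw 8.7 tilt [0.0015 0.0001] F [ 0.2  0.2 -1.4] M [0.06 0.01 0.  ] w 0.0273
delta [-21.1   1.4   3. ] rot [-0.01  0.09 -0.14]
now s -33.1 side -1.3 eye 11.9
F along 0.3 side 0.2 up -1.4
side 163 109
top 168 179
```

View pics/e1c.png

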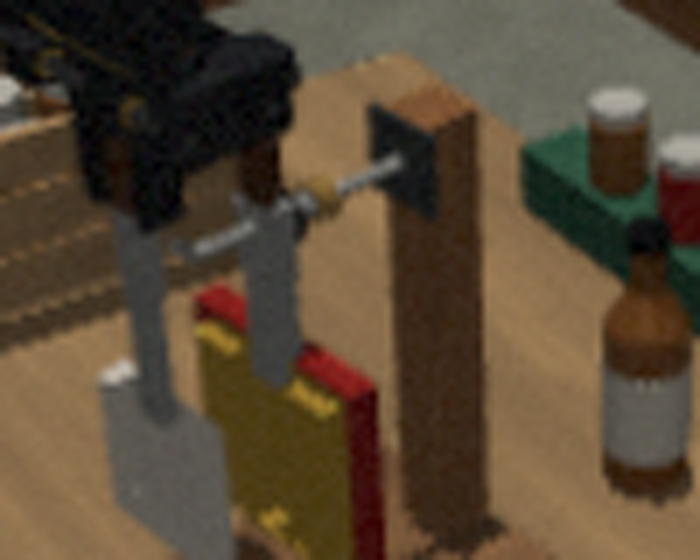

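The large and medium pans hang nested, straight and against the buffer. The small one is lined up in front of the tip. Threading it now.

```bash

python3 -m pendant '{"gripper":[1,1,1,1,1,1,1,1],"delta_pos":[[0,1.4,3],[-6,1.4,3],[-11,1.4,3],[-16,1.4,3],[-20,1.4,3],[-22,1.4,3],[-22,1.4,3],[-22,1.4,3]],"rotation":[[0,0,-0.15],[0,0,-0.15],[0,0,-0.15],[0,0,-0.15],[0,0,-0.15],[0,0,-0.15],[0,0,-0.15],[0,0,-0.15]]}' >/dev/null
python3 hk.py -10 9
```

```text
t 35.72 tcp [0.4921 0.2004 0.2855] yaw 8.96 tilt [-0.0004 -0.    ] F [-0.9 -0.1 -1.9] M [ 0.04 -0.03 -0.  ] w 0.027
delta [-1.5 -1.2 -1. ] rot [ 0.   -0.02  0.12]
now s -11.5 side 1.2 eye 8.0
F along -0.9 side 0.1 up -1.9
```

```bash

python3 -m pendant '{"gripper":[1,1,1,1,1,1,1,1],"delta_pos":[[-2,0,0.5],[-4,0,2],[-6,0,4],[-8,0,6],[-10,0,8],[-12,0,10],[-14,0,12],[-17,0,14]],"rotation":[[0,0,0],[0,0,0],[0,0,0],[0,0,0],[0,0,0],[0,0,0],[0,0,0],[0,0,0]]}'>/dev/null
python3 hk.py 20 -9
```

```text
t 36.38 tcp [0.5089 0.203  0.2714] yaw 8.97 tilt [-0.0003 -0.0001] F [-0.4  0.2 -2.3] M [0.06 0.01 0.01] w 0.0273
delta [-14.4  -1.3   2.9] rot [-0.   -0.02  0.13]
now s 5.6 side 1.3 eye -6.1
F along -0.4 side 0.2 up -2.3
```

```bash

python3 -m pendant '{"gripper":[1,1,1,1,1,1,1,1],"delta_pos":[[-2.5,-0.6,1.5],[-5,-1.3,2.3],[-7.5,-1.3,2.3],[-10,-1.3,2.3],[-12.5,-1.3,2.3],[-15,-1.3,2.3],[-17,-1.3,2.3],[-18,-1.3,2.3]],"rotation":[[0,0,0.12],[0,0,0.12],[0,0,0.12],[0,0,0.12],[0,0,0.12],[0,0,0.12],[0,0,0.12],[0,0,0.12]]}'>/dev/null
python3 hk.py 25 -8|grep -E "now|along"
for k in 1 2 3 4; do python3 -m pendant '{"gripper":[1,1,1],"delta_pos":[[-0.7,0,0],[-1.4,0,0],[-1.4,0,0]],"rotation":[[0,0,0],[0,0,0],[0,0,0]]}' >/dev/null
python3 hk.py 50 -8 | grep -E "now|along"; done
```

```text
now s 23.9 side 0.0 eye -8.1
F along -0.2 side 0.5 up -1.3
now s 25.0 side 0.0 eye -8.2
F along -0.1 side -0.1 up -2.0
now s 26.5 side 0.0 eye -8.1
F along 0.2 side 0.0 up -1.8
now s 27.9 side -0.0 eye -8.2
F along 0.2 side -0.0 up -1.6
now s 29.3 side 0.0 eye -8.1
F along -0.5 side -0.4 up -1.9
```

```bash

for k in 1 2 3; do python3 -m pendant '{"gripper":[1,1,1],"delta_pos":[[-0.6,0,0],[-1.2,0,0],[-1.2,0,0]],"rotation":[[0,0,0],[0,0,0],[0,0,0]]}' >/dev/null
python3 hk.py 50 -8 | grep -E "now|along|M"; done
```

```text
t 38.3 tcp [0.533  0.2055 0.2693] yaw 8.86 tilt [-0.0013 -0.0004] F [-0.2 -0.9 -0.2] M [-0.01  0.5   0.02] w 0.0276
now s 29.8 side 0.1 eye -8.2
F along -0.3 side -0.9 up -0.2
t 38.55 tcp [0.5333 0.2056 0.2691] yaw 8.87 tilt [-0.0032 -0.001 ] F [-4.9 -1.6  0.9] M [-0.2   1.15  0.03] w 0.0272
now s 30.0 side 0.1 eye -8.4
F along -5.1 side -0.9 up 0.9
t 38.8 tcp [0.5334 0.2056 0.269 ] yaw 8.89 tilt [-0.0053 -0.0018] F [-8.  -0.3  3.4] M [-0.24  1.66  0.  ] w 0.0273
now s 30.2 side 0.1 eye -8.5
F along -7.9 side 1.0 up 3.4
```

```bash

python3 -m pendant '{"gripper":[1,1,1],"delta_pos":[[0,0,-0.6],[0,0,-1.2],[0,0,-1.2]],"rotation":[[0,0,0],[0,0,0],[0,0,0]]}' >/dev/null
python3 hk.py 50 -8 | grep -E "now|along|M"
for k in 1 2 ; do python3 -m pendant '{"gripper":[1,1,1],"delta_pos":[[-0.6,0,-0.1],[-1.2,0,-0.2],[-1.2,0,-0.2]],"rotation":[[0,0,0],[0,0,0],[0,0,0]]}' >/dev/null
python3 hk.py 50 -8 | grep -E "now|along|M"; done
```

```text
t 39.05 tcp [0.5335 0.2056 0.2694] yaw 8.89 tilt [-0.0056 -0.0017] F [-5.6 -1.3 -2.8] M [-0.04  1.31  0.04] w 0.0275
now s 30.2 side 0.0 eye -8.1
F along -5.7 side -0.4 up -2.8
t 39.3 tcp [0.5336 0.2056 0.2695] yaw 8.9 tilt [-0.0079 -0.0026] F [-8.  -1.5 -1.9] M [-0.11  1.72  0.04] w 0.027
now s 30.4 side 0.0 eye -8.0
F along -8.1 side -0.2 up -1.9
t 39.55 tcp [0.5339 0.2056 0.2695] yaw 8.91 tilt [-0.0096 -0.0032] F [-9.9 -0.9 -1.1] M [-0.19  2.13  0.02] w 0.0268
now s 30.7 side -0.0 eye -8.0
F along -9.9 side 0.6 up -1.1
```

```bash

python3 -m pendant '{"gripper":[1,1,1,1],"delta_pos":[[-0.7,0,-0.2],[-1.4,0,-0.3],[-1.4,0,-0.3],[-1.4,0,-0.3]],"rotation":[[0,0,0],[0,0,0],[0,0,0],[0,0,0]]}' >/dev/null
python3 hk.py 50 -8 | grep -E "now|along|M"
python3 -m pendant '{"gripper":[1,1,1,1,1,1,1],"delta_pos":[[1,0,0.4],[2,0,0.8],[3,0,1.2],[4,0,1.6],[5,0,2],[5.5,0,2.5],[5.5,0,2.5]],"rotation":[[0,0,0],[0,0,0],[0,0,0],[0,0,0],[0,0,0],[0,0,0],[0,0,0]]}' >/dev/null
python3 hk.py 47 -10.7 | grep -E "now|along|M"
```

```text
t 39.88 tcp [0.5349 0.2058 0.2696] yaw 8.93 tilt [-0.0105 -0.0035] F [-10.   -1.1  -1.5] M [-0.18  2.29 -0.03] w 0.0273
now s 31.6 side 0.0 eye -7.9
F along -10.0 side 0.5 up -1.5
t 40.47 tcp [0.5343 0.2057 0.2688] yaw 8.84 tilt [0.0001 0.0001] F [-3.2 -0.2 -0.7] M [-0.09  0.75  0.06] w 0.027
now s 31.0 side 0.0 eye -8.7
F along -3.2 side 0.2 up -0.7
```

```bash

for k in 1 2 3; do python3 -m pendant '{"gripper":[1,1,1],"delta_pos":[[0.1,0,0.4],[0.2,0,0.8],[0.2,0,0.8]],"rotation":[[0,0,0],[0,0,0],[0,0,0]]}' >/dev/null
python3 hk.py 50 -8 | grep -E "now|along|M"; done
```

```text
t 40.72 tcp [0.5342 0.2057 0.2679] yaw 8.85 tilt [0.0002 0.0002] F [-3.4 -0.6 -0.2] M [-0.07  0.73  0.  ] w 0.027
now s 31.0 side 0.0 eye -9.6
F along -3.4 side -0.1 up -0.2
t 40.97 tcp [0.5342 0.2057 0.2671] yaw 8.84 tilt [0.0005 0.0003] F [-1.7  1.  -0.9] M [-0.01  0.59 -0.  ] w 0.0273
now s 30.9 side 0.0 eye -10.4
F along -1.5 side 1.2 up -0.9
t 41.22 tcp [0.5341 0.2056 0.2663] yaw 8.84 tilt [0.0007 0.0003] F [-0.9 -0.1 -1. ] M [-0.    0.34  0.01] w 0.0273
now s 30.8 side -0.0 eye -11.2
F along -0.9 side 0.0 up -1.0
```

Seated with about 1–2 N left on it. I'll release slowly, back off and look.

```bash

python3 -m pendant '{"gripper":[1,1,0.65,0.6,0.5,0.45,0.4,0.4],"delta_pos":[[-0.5,0,-0.5],[-0.8,0,-0.5],[-0.8,0,-0.5],[-0.8,0,-0.5],[-0.8,0,-0.5],[-0.8,0,-0.5],[-0.8,0,-0.5],[-0.8,0,-0.5]],"rotation":[[0,0,0],[0,0,0],[0,0,0],[0,0,0],[0,0,0],[0,0,0],[0,0,0],[0,0,0]]}' 8
python3 -m pendant '{"gripper":[0.4,0.4,0.4,0.4,0.4,0.4,0.4,0.4],"delta_pos":[[0,0,-8],[0,0,-20],[0,0,-35],[0,0,-55],[0,0,-75],[0,0,-95],[0,0,-95],[0,0,-95]],"rotation":[[0,0,0],[0,0,0],[0,0,0],[0,0,0],[0,0,0],[0,0,0],[0,0,0],[0,0,0]]}'
python3 -m pendant '{"gripper":[0.4,0.4,0.4,0.4,0.4,0.4,0.4,0.4],"delta_pos":[[25,0,0],[60,0,0],[100,0,0],[120,-30,0],[120,-60,0],[120,-90,0],[120,-90,0],[120,-90,0]],"rotation":[[0,0,0],[0,0,0],[0,0,0],[0,0,0],[0,0,0],[0,0,0],[0,0,0],[0,0,0]]}'
python3 look.py f1; python3 - <<'E'
import cv2,numpy as np
a=cv2.imread('pics/f1_side_full.png');b=cv2.imread('pics/f1_top_full.png')
o=np.zeros((600,800,3),np.uint8)
o[:,:420]=cv2.resize(a[115:185,175:224],(420,600),interpolation=2);o[:,430:]=cv2.resize(b[165:225,170:207],(370,600),interpolation=2)
cv2.imwrite('pics/f1c.png',o)
E
```

```text
time_s: 41.88
tool_pos: [0.5347, 0.2058, 0.267]
tcp_rot: [-0.077, 0.997, 0.0, 0.0]
force: [0.0, 0.0, 0.6]
gripper_width: 0.0527
time_s: 42.55
tool_pos: [0.535, 0.2061, 0.3631]
tcp_rot: [-0.077, 0.997, 0.001, 0.001]
force: [-0.4, -0.3, -1.2]
gripper_width: 0.0528
time_s: 43.22
tool_pos: [0.4293, 0.0965, 0.3611]
tcp_rot: [-0.075, 0.997, -0.0, -0.001]
force: [-0.1, 0.9, 0.1]
gripper_width: 0.0529
side 163 109
top 168 179
```

View pics/f1c.png

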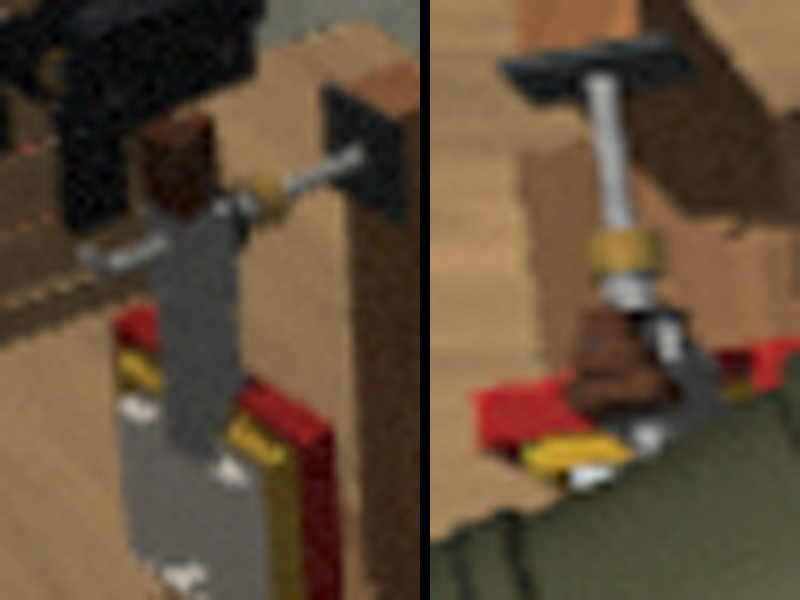

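```bash

python3 -m pendant '{"gripper":[0.4,0.4,0.4,0.4,0.4,0.4,0.4,0.4],"delta_pos":[[0,0,0],[0,0,0],[0,0,0],[0,0,0],[0,0,0],[0,0,0],[0,0,0],[0,0,0]],"rotation":[[0,0,0],[0,0,0],[0,0,0],[0,0,0],[0,0,0],[0,0,0],[0,0,0],[0,0,0]]}'
python3 - <<'E'
from station import arm
import cv2,numpy as np
for c in("side","top"):
    d=cv2.absdiff(arm.get_image(c),cv2.imread(f"pics/f1_{c}_full.png")).max(2)
    r=d[125:185,178:224] if c=="side" else d[165:213,185:200]
    print(c,"changed px in pan area",int((r>40).sum()),r.max())
print(arm.sign_off())
E
```

```text
time_s: 43.98
tool_pos: [0.4298, 0.0984, 0.3619]
tcp_rot: [-0.077, 0.997, 0.0, 0.0]
force: [0.1, -0.6, 0.1]
gripper_width: 0.053
side changed px in pan area 8 59
top changed px in pan area 2 53
the job is handed in; nothing more can be done
None
```

All three pans hang on the hook, nested large, medium, small with their open faces outward. I handed the job in at about 44 s of the 72 s limit.

**Pressing force (at the wrist):** each pan was pressed to about 10 N: large 9.6 N, medium 10.2 N and small 10.0 N. Each was then eased back to roughly 1–3 N, lowered onto the rod and released.

**Last pictures:** the pans look nested, upright and on the rod behind the bend, with the buffer right behind the large handle. Two pictures 0.7 s apart showed almost no change around the pans, so they look still. I never moved against any jar, bottle, carton or bowl, but I did not measure where they ended up.

**Not confirmed:**
- **Buffer contact:** the light final force between the large pan and the buffer can't be measured after release. I infer it from the picture and the force left at release.
- **Force between pans:** the force one pan puts on the next is inferred from the wrist reading. For medium and small, the rod took part of the vertical load at first. I raised each pan about 1 mm and pressed again until the rod was no longer pushing it up.
- **Medium pan release:** it lost contact with the large pan while I was backing off, so I pressed it again to about 3 N before letting go.

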